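# Unstack the jar lids and close each washed jar with its own

### The job

The four storage jars are washed and dry, and their lids stand in one stack, biggest at the bottom. Take the stack apart and close each jar with the lid that fits it, seated flat with the cork fully down in the mouth. Leave the jars standing where they are, and do not disturb the tape measure or the timer.

Things in the scene. Friction and masses are not known exactly. Their poses are not given: they have to be found in the camera images.
- jar_oblong: Open, empty oblong storage jar with rounded corners, grey glazed stoneware, loose, upright on the worktop, 550 g (x 0.8 to 1.3), 74 mm tall. 86 x 52 mm mouth (x by y), wall 3 mm; straight neck for the top 18 mm (neck 92 x 58 mm outside, belly 110 x 76 mm). Origin: centre of its underside, z up, rim 74 mm above it; its x axis runs along the long side (a half turn makes no difference).
- jar_large: Open, empty large round storage jar, grey glazed stoneware, loose, upright on the worktop, 500 g (x 0.8 to 1.3), 92 mm tall. 48 mm round mouth, wall 3 mm; straight neck for the top 18 mm (neck 54 mm outside, belly 72 mm across). Origin: centre of its underside, z up, rim 92 mm above it; round, so its yaw does not matter.
- jar_medium: Open, empty medium round storage jar, grey glazed stoneware, loose, upright on the worktop, 420 g (x 0.8 to 1.3), 80 mm tall. 38 mm round mouth, wall 3 mm; straight neck for the top 18 mm (neck 44 mm outside, belly 62 mm across). Origin: centre of its underside, z up, rim 80 mm above it; round, so its yaw does not matter.
- jar_small: Open, empty small round storage jar, grey glazed stoneware, loose, upright on the worktop, 340 g (x 0.8 to 1.3), 66 mm tall. 28 mm round mouth, wall 3 mm; straight neck for the top 18 mm (neck 34 mm outside, belly 52 mm across). Origin: centre of its underside, z up, rim 66 mm above it; round, so its yaw does not matter.
- lid_oblong: Loose oblong lid, a wooden slab 100 mm (x) by 66 mm (y) with rounded corners, 12 mm thick, on a tapered cork plug 14 mm deep (82 x 48 mm at the top and 73 x 39 mm at the bottom); 65 g. Origin: centre of the plug's underside, z up; wood 14 to 26 mm above it; a half turn about z fits as well. Start: lowest of the stack, its plug on the worktop. Fits jar_oblong: wood on the rim, plug 2 mm clear all round, origin 60 mm above the jar's.
- lid_large: Loose large round lid, a wooden disc 62 mm across, 12 mm thick, on a tapered cork plug 14 mm deep (44 mm across at the top and 35 mm at the bottom); 40 g. Origin: centre of the plug's underside, z up; wood 14 to 26 mm above it; its yaw does not matter. Start: second from below, standing on the oblong lid. Fits jar_large: wood on the rim, plug 2 mm clear all round, origin 78 mm above the jar's.
- lid_medium: Loose medium round lid, a wooden disc 52 mm across, 12 mm thick, on a tapered cork plug 14 mm deep (34 mm across at the top and 25 mm at the bottom); 30 g. Origin: centre of the plug's underside, z up; wood 14 to 26 mm above it; its yaw does not matter. Start: third from below, standing on the large round lid. Fits jar_medium: wood on the rim, plug 2 mm clear all round, origin 66 mm above the jar's.
- lid_small: Loose small round lid, a wooden disc 42 mm across, 12 mm thick, on a tapered cork plug 14 mm deep (24 mm across at the top and 15 mm at the bottom); 22 g. Origin: centre of the plug's underside, z up; wood 14 to 26 mm above it; its yaw does not matter. Start: top of the stack, standing on the medium lid. Fits jar_small: wood on the rim, plug 2 mm clear all round, origin 52 mm above the jar's.
- sewing_tape: Bystander: round spring tape measure in a blue-grey case, 52 x 56 x 18 mm, lying loose on the worktop. Origin: centre of its underside. To be left alone.
- dial_timer: Bystander: white wind-up timer with a black dial, 68 x 68 x 49 mm, loose on the worktop behind the jars. Origin: centre of its underside. To be left alone. (Above the back of the worktop hangs a wall cabinet: front at x = 0.57 m, underside about 0.63 m above the worktop, so travel low there.)
Mind the look-alikes: they are no part of the job. Leave any green or purple look-alike of the lid_small alone.

How it is judged:
By the outcome, as a careful person would: the job done as asked, in the order asked, and still so for the second after the job is handed in, with the robot touching nothing.
It also fails if it takes over 102 s, if anything falls off the work surface, if the arm or the gripper's body presses on something with over 40 N, if the wrist force passes 120 N, or if a joint passes its speed limit or range.

### The arm

A 6-joint arm with a two-finger parallel gripper is mounted at the origin on a cart in front of the work surface, level with it; the furniture and walls round the work are solid. World frame = base frame: x ahead of the robot, y to its left, z up, the work surface at z = 0. Lengths are in mm, angles in rad, forces in N, time in s.
With the tool pointing down it reaches from about 275 to 1000 mm from the base axis. Payload 8.4 kg.
Tool frame: the origin (TCP) lies between the finger pads; the fingertips stand r.nose_length ahead of it and the grasp point (between the pads) lies 8 mm behind it (r.nose_length is the distance from the TCP to the fingertips, in mm); y points along the fingers, x is the direction in which the jaws open and shut, and the axes are right-handed (so a half turn about y gives the same grasp; the last joint's range is limited). The gripper opens to 85 mm and grips with 20 to 120 N. Pads are 22 mm wide; open, the fingers measure 114 mm over their backs; the gripper's body (76 mm by 85 mm) begins 54 mm behind the grasp point. The pads swing forward as they close: fully open they stand 13 mm farther back than shut.
Start: joints at [-1.244, 0.353, 1.633, -0, 1.155, -0.002], TCP at [201.816, -591.522, 242.281] pointing down, gripper open.
Joint ranges: [-2.63, 2.63], [-0.92, 2.1], [0.06, 2.66], [-1.3, 4.44], [0, 2.69], [-3.02, 3.02]. Speed limits (rad/s): [2.22, 2.22, 2.79, 3.14, 3.14, 3.14].

### API

Orientations are given as [roll, pitch, yaw] about the fixed x, y, z axes, in that order (R = Rz(yaw) Ry(pitch) Rx(roll)).
In Python, from rig import r, cams, order gives the robot as it stands. The module is installed in compiled form; this text tells all that it offers.
- The arm moves only by the shell command python3 -m crank 'ROWS' [FORCE]. ROWS is JSON, a list of rows, each a list of 7 numbers: the turn, a rotation vector about the tool's x, y, z in degrees, then the shift along the tool's x, y, z in cm, then the opening, from -1 (shut) to 1 (fully open). A call has exactly 10 rows; each row shifts and turns the pose as measured when the row begins, along the tool's axes as they then stand; what a row does not reach is not made up. A row lasts 1/12 s, in which the tool goes at most 41.7 mm and 7.16 degrees, less where a joint would pass 70% of its speed; a pose out of reach is approached as far as the arm can. A call with a gripper value outside its range is refused whole. The fingers move at their own pace and stop on an object; FORCE is the grip in N (left out, the last holds). Time passes only in rows, so rows that do not move let the fingers close, or fill a call up. It gives the time, the measured TCP pose, the force and the opening at its end, in the units of the state.
- r.sense(): the state, without advancing time (a new reading comes with each control period).
- cams.grab_frame(name): name is "side" or "top" or "wrist"; returns the picture (384x512x3 uint8, blue, green, red); there is no depth.
- cams.camera_info(name): a dict with "intrinsics" (3x3 intrinsics, pixels), "view" (4x4, takes a point from world to camera coordinates); the wrist camera has in their place "hand_eye" (4x4, takes a point from camera to tool coordinates, whose origin is the TCP and whose axes are the tool frame's). Camera axes: x right, y up, looking along -z (the intrinsics and any distortion apply to the point x, -y, -z); pixel columns grow to the right and rows downward; lengths in mm; the calibration is good to about 2 mm. A picture is of the moment at which its call begins: read the wrist's pose just before it. camera_info takes no time and is no camera call.
- order.sign_off(): hands the job in, once; it reports no verdict.
The state is a dict: "clock": time; "qpos": joint angles; "qvel": joint speeds; "joint_efforts": joint torques, N m; "eef_pos": TCP position; "tcp_rot": TCP orientation; "contact_force": force on the tool from outside, world axes, zero at the start; "wrist_torque": the same for the moment, N m; "opening": opening from 0.0 (shut) to 1.0 (fully open).
Only numpy, scipy, OpenCV 4.12 (cv2) and the standard library are available. Lean on these libraries where they do the work, as an engineer would, in place of code of your own. Each camera call takes 0.05 s, during which the arm holds its last target.

## Working session

There is one attempt and no reset: what is moved stays moved. The work goes in short steps, Python scripts to look and compute and a shell command to move; the robot and the scene stay as the last step left them, time stands still between calls to the robot, and variables do not carry over. Pictures are saved under pics/ and viewed, and the job is handed in when it is done.

```bash
ls; mkdir -p pics; python3 - <<'E'
from rig import r,cams,order
import cv2,numpy as np
np.set_printoptions(suppress=True,precision=3)
print(r.sense(), r.nose_length)
for n in ["side","top","wrist"]:
    print(n,cams.camera_info(n))
    cv2.imwrite(f"pics/{n}0.png",cams.grab_frame(n))
E
```

```text
pics
{'clock': 0.0, 'qpos': array([-1.244,  0.354,  1.634, -0.   ,  1.155, -0.002]), 'qvel': array([-0.001, -0.   , -0.   ,  0.   ,  0.001, -0.   ]), 'joint_efforts': array([ -0.001, -60.526, -34.207,  -0.   ,   0.009,  -0.   ]), 'eef_pos': array([ 201.629, -591.085,  241.551]), 'tcp_rot': array([-1.571,  0.001, -1.242]), 'contact_force': array([-0.292,  1.219,  0.102]), 'wrist_torque': array([ 0.06 ,  0.006, -0.028]), 'opening': 1.0002339200521655} 11.0
side {'intrinsics': array([[361.389,   0.   , 256.764],
       [  0.   , 361.389, 190.807],
       [  0.   ,   0.   ,   1.   ]]), 'view': array([[  -0.874,   -0.486,    0.002,  485.327],
       [   0.325,   -0.582,    0.745, -256.862],
       [  -0.36 ,    0.652,    0.667, -754.316],
       [   0.   ,    0.   ,    0.   ,    1.   ]])}
top {'intrinsics': array([[476.866,   0.   , 252.601],
       [  0.   , 476.866, 195.837],
       [  0.   ,   0.   ,   1.   ]]), 'view': array([[   -0.005,    -1.   ,     0.018,   -24.053],
       [    0.99 ,    -0.002,     0.138,  -581.92 ],
       [   -0.138,     0.019,     0.99 , -1277.989],
       [    0.   ,     0.   ,     0.   ,     1.   ]])}
wrist {'intrinsics': array([[298.018,   0.   , 256.37 ],
       [  0.   , 298.018, 191.044],
       [  0.   ,   0.   ,   1.   ]]), 'hand_eye': array([[   1.   ,   -0.001,    0.   ,   -0.422],
       [   0.   ,    0.288,   -0.958, -133.712],
       [   0.001,    0.958,    0.288,   73.028],
       [   0.   ,    0.   ,    0.   ,    1.   ]])}
```

View images.

View pics/side0.png

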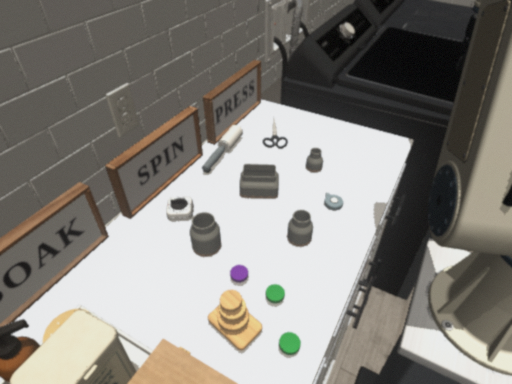

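View pics/top0.png

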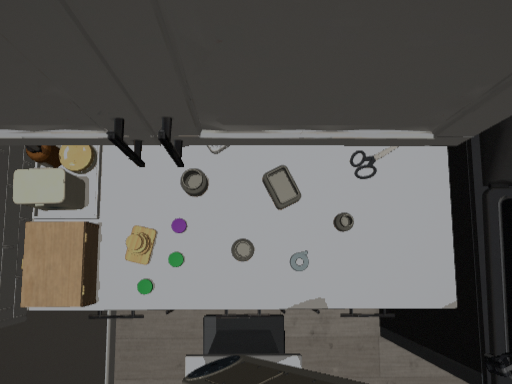

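View pics/wrist0.png

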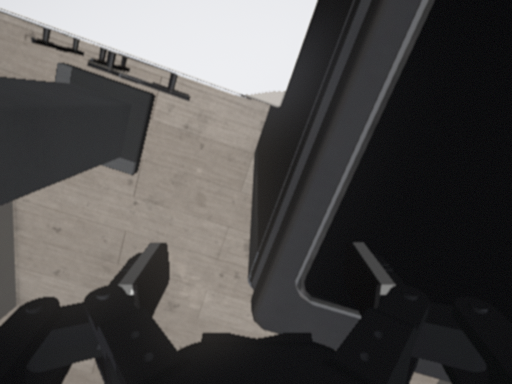

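```bash
cat > h.py <<'E'
from rig import r,cams,order
import cv2,numpy as np
from scipy.spatial.transform import Rotation as Ro
np.set_printoptions(suppress=True,precision=2)
def tool(s):
    T=np.eye(4);T[:3,:3]=Ro.from_euler('xyz',s['tcp_rot']).as_matrix();T[:3,3]=s['eef_pos'];return T
def campose(n,s=None):
    ci=cams.camera_info(n);K=np.array(ci['intrinsics'])
    return K,(np.linalg.inv(ci['view']) if n!='wrist' else tool(s)@np.array(ci['hand_eye']))
def cast(n,uv,z,s=None):
    K,C=campose(n,s)
    uv=np.atleast_2d(uv).astype(float)
    d=np.c_[(uv[:,0]-K[0,2])/K[0,0],-(uv[:,1]-K[1,2])/K[1,1],-np.ones(len(uv))]@C[:3,:3].T
    return C[:3,3]+d*((z-C[2,3])/d[:,2])[:,None]
def proj(n,P,s=None):
    K,C=campose(n,s)
    p=(np.atleast_2d(P)-C[:3,3])@C[:3,:3]
    return np.c_[K[0,2]+K[0,0]*p[:,0]/-p[:,2],K[1,2]-K[1,1]*p[:,1]/-p[:,2]]
def shot(n,name):
    s=r.sense();im=cams.grab_frame(n);cv2.imwrite(f'pics/{name}.png',im);np.save(f'pics/{name}.npy',{'s':s,'im':im},allow_pickle=True);return s,im
def load(name):
    d=np.load(f'pics/{name}.npy',allow_pickle=True).item();return d['s'],d['im']
def need(P,yaw,s=None):
    """total tool-axis shift (cm: x,y,z) and turn about tool y (deg) to reach tcp P, tool down with yaw"""
    s=s or r.sense();T=tool(s);d=T[:3,:3].T@(np.array(P)-T[:3,3])/10
    Rg=Ro.from_euler('xyz',[-np.pi/2,0,yaw]).as_matrix()
    rv=Ro.from_matrix(T[:3,:3].T@Rg).as_rotvec(degrees=True)
    print('at',s['eef_pos'],'rot',s['tcp_rot'],'clock %.2f'%s['clock'],'F',s['contact_force'],'op %.2f'%s['opening'],'q',s['qpos'])
    print('shift cm',d,'turn deg',rv)
E
python3 - <<'E'
from h import *
for n,uv,z in [('stack',(140,242),104),('large',(194,180),92),('med',(243,247),80),('obl',(282,184),74),('small',(345,220),66),('tape',(300,261),18),('purple',(179,226),12),('g1',(176,259),12),('g2',(145,287),12)]:
    print(n,cast('top',uv,z))
for n,uv,z in [('stack',(231,298),104),('large',(204,221),92),('med',(301,216),80),('small',(315,153),66),('tape',(334,201),18)]:
    print(n,cast('side',uv,z))
im=cv2.imread('pics/top0.png')
cv2.imwrite('pics/topc.png',cv2.resize(im[130:310,100:380],None,fx=2.8,fy=2.8,interpolation=cv2.INTER_CUBIC))
im=cv2.imread('pics/side0.png')
cv2.imwrite('pics/sidec.png',cv2.resize(im[250:370,190:320],None,fx=5,fy=5,interpolation=cv2.INTER_CUBIC))
E
```

```text
stack [[453.15 266.82 104.  ]]
large [[617.57 130.8   92.  ]]
med [[439.96   0.72  80.  ]]
obl [[ 609.36 -105.13   74.  ]]
small [[ 511.85 -274.93   66.  ]]
tape [[ 402.77 -156.7    18.  ]]
purple [[501.19 179.43  12.  ]]
g1 [[409.85 186.19  12.  ]]
g2 [[334.14 269.61  12.  ]]
stack [[452.5  282.76 104.  ]]
large [[615.91 138.92  92.  ]]
med [[432.92   5.27  80.  ]]
small [[ 506.22 -265.32   66.  ]]
tape [[ 397.48 -148.44   18.  ]]
```

View pics/topc.png

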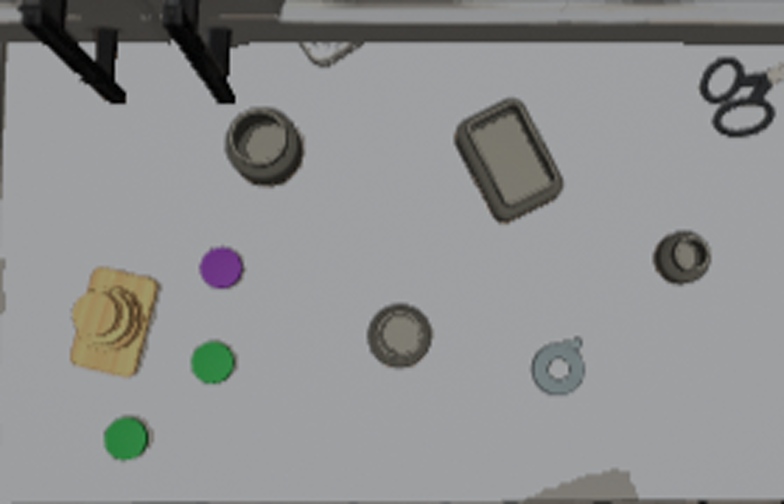

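View pics/sidec.png

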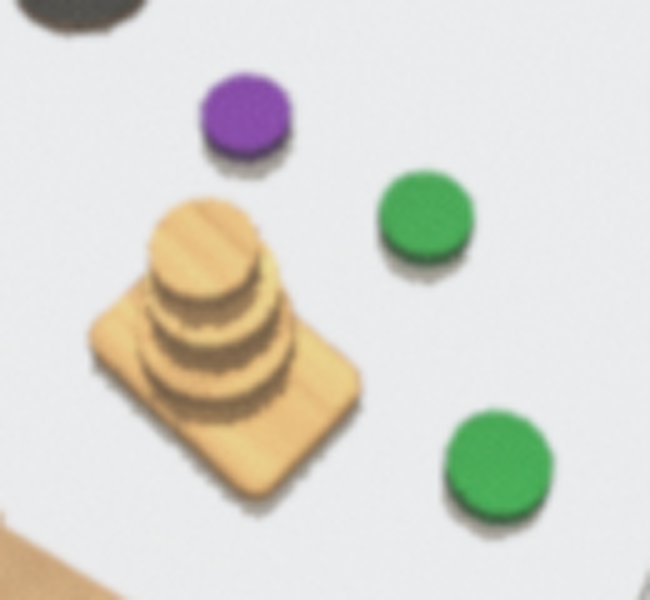

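Candidates for lid_small: the wood disc on top of the stack at side (231,300); look-alikes are purple (239,273) and green (275,293) and (290,343). The enlarged crop shows plain wood only on the stack, so that is my choice. Next I move to an overview hover at yaw -90°.

```bash
python3 -m crank '[[0,6.3,0,0,-1.5,0,1],[0,6.3,0,0,-1.5,0,1],[0,6.3,0,0,-1.5,0,1],[0,0,0,-3.6,-0.5,1.6,1],[0,0,0,-3.6,-0.5,1.6,1],[0,0,0,-3.6,-0.5,1.6,1],[0,0,0,-3.6,-0.5,1.6,1],[0,0,0,-3.6,-0.5,1.6,1],[0,0,0,-3.6,-0.5,1.6,1],[0,0,0,-3.6,-0.5,1.6,1]]'
python3 -c "
from h import *
need([470,0,330],-np.pi/2)"
```

```text
clock: 0.98
eef_pos: [317.7, -336.1, 320.6]
tcp_rot: [-1.574, 0.006, -1.598]
contact_force: [1.5, 0.1, 0.6]
opening: 1.003
at [ 317.66 -336.06  320.6 ] rot [-1.57  0.01 -1.6 ] clock 0.98 F [1.46 0.13 0.61] op 1.00 q [-0.82  0.02  1.86  0.    1.26  0.78]
shift cm [-34.02  -0.79  14.3 ] turn deg [ 0.2  -1.58 -0.33]
```

```bash
python3 -m crank '[[0,-0.5,0,-3.8,-0.1,1.6,1],[0,-0.5,0,-3.8,-0.1,1.6,1],[0,-0.5,0,-3.8,-0.1,1.6,1],[0,0,0,-3.8,-0.1,1.6,1],[0,0,0,-3.8,-0.1,1.6,1],[0,0,0,-3.8,-0.1,1.6,1],[0,0,0,-3.8,-0.1,1.6,1],[0,0,0,-3.8,-0.1,1.6,1],[0,0,0,-3,0,1.4,1],[0,0,0,0,0,0,1]]'
python3 -c "
from h import *
need([470,0,330],-np.pi/2)
shot('wrist','w1')"
```

```text
clock: 1.82
eef_pos: [461.8, 9.0, 332.0]
tcp_rot: [-1.568, 0.006, -1.569]
contact_force: [0.2, -0.6, 0.3]
opening: 1.005
at [461.83   9.02 332.01] rot [-1.57  0.01 -1.57] clock 1.82 F [ 0.21 -0.61  0.31] op 1.01 q [0.01 0.01 1.86 0.01 1.28 1.58]
shift cm [0.9  0.2  0.81] turn deg [-0.15  0.1  -0.35]
```

View pics/w1.png

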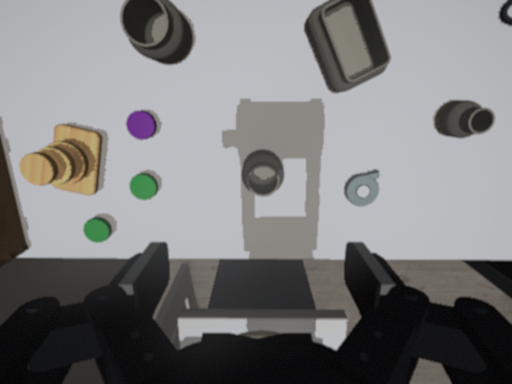

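```bash
python3 - <<'E'
from h import *
s,im=load('w1')
for n,uv,z in [('stack',(40,167),104),('large',(147,24),92),('med',(263,179),80),('obl',(343,38),74),('small',(481,121),66),('tape',(362,190),18),('purple',(142,124),12),('oblid corners',[(56,126),(102,131),(96,193),(54,187)],26)]:
    print(n,cast('wrist',uv,z,s))
big=cv2.resize(im[:240],None,fx=1.5,fy=1.5,interpolation=cv2.INTER_CUBIC);cv2.imwrite('pics/w1b.png',big)
E
```

```text
stack [[456.69 279.78 104.  ]]
large [[618.53 134.24  92.  ]]
med [[436.38   2.03  80.  ]]
obl [[607.97 -91.58  74.  ]]
small [[ 511.89 -281.43   66.  ]]
tape [[ 403.55 -153.89   18.  ]]
purple [[503.01 182.24  12.  ]]
oblid corners [[500.76 302.39  26.  ]
 [493.82 236.41  26.  ]
 [399.23 259.49  26.  ]
 [408.61 322.98  26.  ]]
```

View pics/w1b.png

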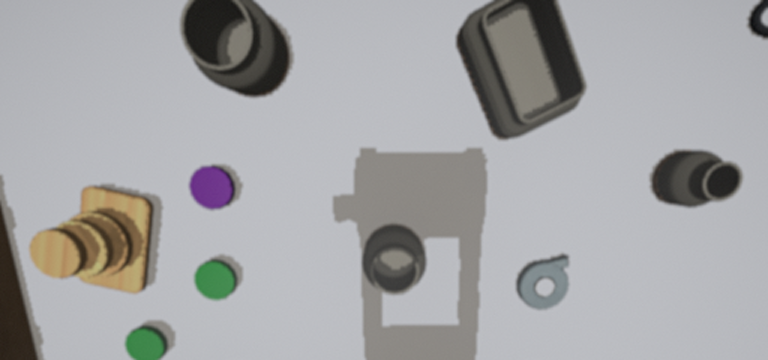

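```bash
python3 -m crank '[[0,0,0,-3.3,0.5,-0.1,1],[0,0,0,-3.6,1.5,-0.1,1],[0,0,0,-3.6,1.5,-0.1,1],[0,0,0,-3.6,1.5,-0.1,1],[0,0,0,-3.6,1.8,-0.1,1],[0,0,0,-3.6,1.8,-0.1,1],[0,0,0,-3.6,1.8,0,1],[0,0,0,-2.2,2,0,1],[0,0,0,0,1.8,0,1],[0,0,0,0,0,0,1]]'
python3 -c "
from h import *
need([455,280,190],-np.pi/2)
s,im=shot('wrist','w2')
cv2.imwrite('pics/w2b.png',cv2.resize(im,None,fx=1.5,fy=1.5,interpolation=cv2.INTER_CUBIC))"
```

```text
clock: 2.7
eef_pos: [456.0, 279.7, 185.3]
tcp_rot: [-1.564, -0.001, -1.576]
contact_force: [-0.7, -1.0, -0.9]
opening: 1.001
at [456.   279.71 185.26] rot [-1.56 -0.   -1.58] clock 2.70 F [-0.7  -0.98 -0.85] op 1.00 q [ 0.55  0.28  1.88 -0.01  0.98  2.13]
shift cm [-0.03 -0.47 -0.1 ] turn deg [-0.36 -0.31  0.06]
```

View pics/w2b.png

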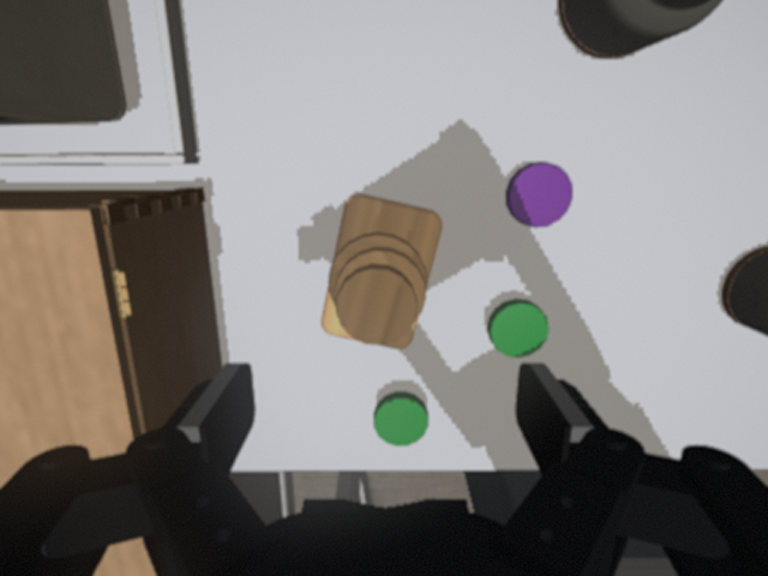

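```bash
python3 - <<'E'
from h import *
s,im=load('w2')
print('box base',cast('wrist',[(150,235),(139,122),(128,92)],0,s))
for z in(0,50,100): print('box upper', z,cast('wrist',[(68,137)],z,s))
g=im[110:250,200:310]
cv2.imwrite('pics/w2c.png',cv2.resize(g,None,fx=5,fy=5,interpolation=cv2.INTER_CUBIC))
E
```

```text
box base [[381.44 404.37   0.  ]
 [510.14 402.33   0.  ]
 [539.96 410.07   0.  ]]
box upper 0 [[494.99 479.36   0.  ]]
box upper 50 [[500.17 448.12  50.  ]]
box upper 100 [[505.34 416.88 100.  ]]
```

View pics/w2c.png

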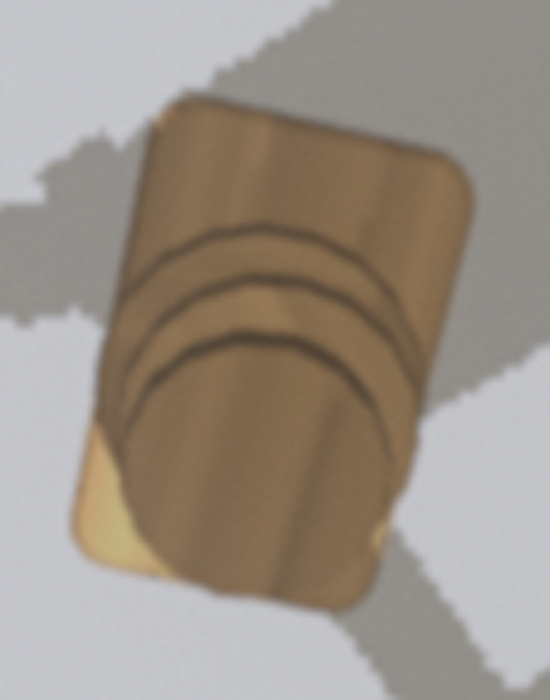

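```bash
python3 - <<'E'
from h import *
from scipy.optimize import least_squares
s,im=load('w2')
def fit(pts,z,R,sc=5,o=(200,110)):
    uv=np.array(pts,float)/sc+np.array(o)-0.4
    P=cast('wrist',uv,z,s)[:,:2]
    f=least_squares(lambda c:np.hypot(*(P-c).T)-R,P.mean(0));
    g=least_squares(lambda c:np.hypot(*(P-c[:2]).T)-c[2],[*P.mean(0),R])
    print(z,f.x,f.fun,'free',g.x)
fit([(124,445),(150,388),(200,355),(258,346),(320,362),(365,408),(388,455),(170,575)],104,21)
fit([(125,375),(160,320),(210,292),(265,284),(330,300),(390,350),(415,400)],78,26)
fit([(128,290),(160,260),(210,238),(265,232),(330,250),(385,300),(418,375)],52,31)
c=np.array([(165,100),(470,165),(360,612),(75,555)],float)/5+[200,110]
P=cast('wrist',c,26,s);print(P,P.mean(0))
E
```

```text
104 [453.39 284.59] [-0.61  0.18  0.1  -0.03  0.03 -0.69 -0.17 -0.48] free [453.74 284.67  20.63]
78 [452.36 283.29] [-0.45  0.34  0.21  0.02 -0.22 -0.25  0.19] free [452.57 283.27  25.83]
52 [451.43 285.64] [-0.36 -0.    0.04  0.26  0.24 -0.43 -0.04] free [452.03 285.47  30.5 ]
[[503.62 302.28  26.  ]
 [490.81 242.85  26.  ]
 [395.74 263.45  26.  ]
 [409.14 323.84  26.  ]] [449.82 283.1   26.  ]
```

```bash
python3 -m crank '[[0,0,0,-0.45,1,-0.3,1],[0,0,0,0,2,0,1],[0,0,0,0,2,0,1],[0,0,0,0,2,0,1],[0,0,0,0,1.3,0,1],[0,0,0,0,0.8,0,1],[0,0,0,0,0,0,1],[0,0,0,0,0,0,1],[0,0,0,0,0,0,0.4],[0,0,0,0,0,0,0.3]]' 25
python3 -c "
from h import *
need([452.8,284,92],-np.pi/2)
s,im=shot('wrist','w3')
cv2.imwrite('pics/w3b.png',cv2.resize(im,None,fx=1.5,fy=1.5,interpolation=cv2.INTER_CUBIC))"
```

```text
clock: 3.58
eef_pos: [461.2, 279.3, 101.1]
tcp_rot: [-1.551, 0.006, -1.588]
contact_force: [0.1, -0.5, 0.2]
opening: 0.747
at [461.16 279.33 101.11] rot [-1.55  0.01 -1.59] clock 3.58 F [ 0.09 -0.49  0.19] op 0.75 q [ 0.55  0.39  1.95 -0.01  0.78  2.14]
shift cm [-0.45  0.9  -0.86] turn deg [-1.12 -1.   -0.34]
```

View pics/w3b.png

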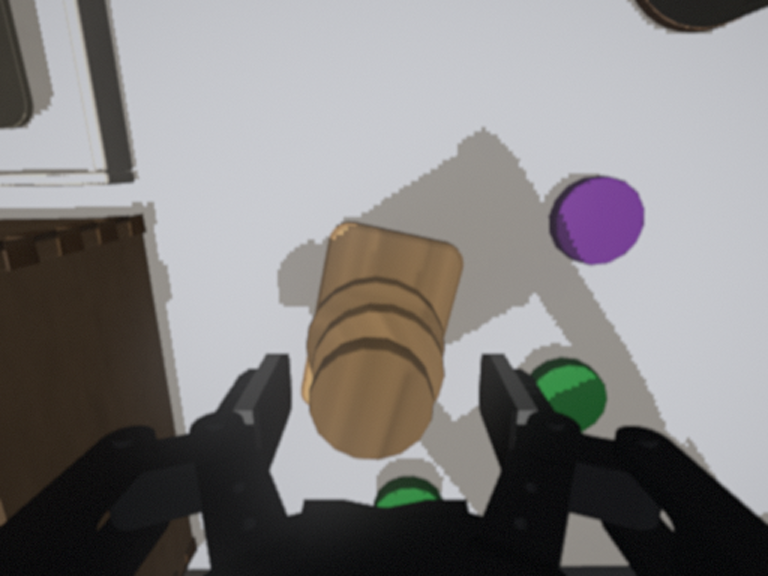

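```bash
python3 -m crank '[[-0.4,-0.4,-0.1,-0.2,0.1,-0.4,0.75],[-0.4,-0.4,-0.1,-0.2,0.1,-0.4,0.75],[-0.3,-0.2,-0.1,-0.1,0.2,-0.1,0.75],[0,0,0,0,0.2,0,0.75],[0,0,0,0,0.2,0,0.75],[0,0,0,0,0.1,0,0.75],[0,0,0,0,0,0,0.75],[0,0,0,0,0,0,0.75],[0,0,0,0,0,0,0.75],[0,0,0,0,0,0,0.75]]' 25
python3 -c "
from h import *
need([452.8,284,92],-np.pi/2)"
```

```text
clock: 4.47
eef_pos: [452.1, 286.1, 92.8]
tcp_rot: [-1.57, 0.002, -1.568]
contact_force: [-0.2, 1.2, 0.7]
opening: 0.877
at [452.13 286.13  92.83] rot [-1.57  0.   -1.57] clock 4.47 F [-0.15  1.25  0.72] op 0.88 q [0.56 0.41 1.95 0.   0.78 2.13]
shift cm [0.21 0.08 0.07] turn deg [-0.05  0.16 -0.1 ]
```

```bash
python3 -m crank '[[0,0,0,0.2,0,0,0.5],[0,0,0,0,0,0,0.2],[0,0,0,0,0,0,-0.5],[0,0,0,0,0,0,-1],[0,0,0,0,0,0,-1],[0,0,0,0,0,0,-1],[0,0,0,0,0,0,-1],[0,0,0,0,0,0,-1],[0,0,0,0,0,0,-1],[0,0,0,0,0,0,-1]]' 25
python3 -c "
from h import *
need([452.8,284,92],-np.pi/2)
s,im=shot('wrist','w4')
cv2.imwrite('pics/w4b.png',cv2.resize(im,None,fx=1.5,fy=1.5,interpolation=cv2.INTER_CUBIC))"
```

```text
clock: 5.3
eef_pos: [452.4, 283.8, 93.1]
tcp_rot: [-1.569, 0.002, -1.568]
contact_force: [-1.0, -0.2, -0.0]
opening: 0.482
at [452.36 283.82  93.09] rot [-1.57  0.   -1.57] clock 5.30 F [-0.98 -0.23 -0.04] op 0.48 q [0.56 0.41 1.95 0.   0.78 2.12]
shift cm [-0.02  0.11  0.04] turn deg [-0.08  0.15 -0.11]
```

View pics/w4b.png

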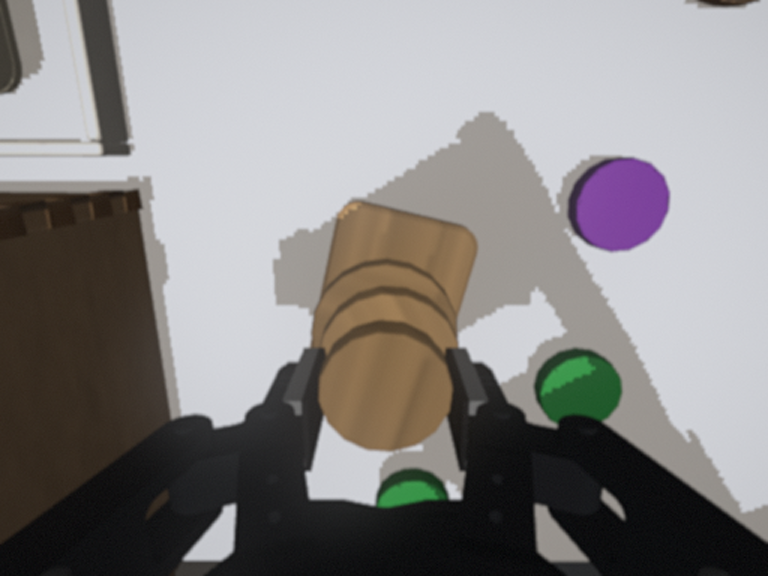

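```bash
cat >> h.py <<'E'
from scipy.optimize import least_squares
def fitc(s,uv,z,R):
    P=cast('wrist',np.array(uv,float),z,s)[:,:2]
    f=least_squares(lambda c:np.hypot(*(P-c).T)-R,P.mean(0),loss='soft_l1')
    g=least_squares(lambda c:np.hypot(*(P-c[:2]).T)-c[2],[*P.mean(0),R],loss='soft_l1')
    print('z',z,'centre',f.x,'rms %.2f'%np.std(np.hypot(*(P-f.x).T)-R),'free',g.x, 'minus tcp',f.x-s['eef_pos'][:2]);return f.x
E
python3 - <<'E'
from h import *
s,im=load('w4')
fitc(s,(np.array([(320,375),(335,350),(360,335),(388,331),(418,337),(440,355),(452,380),(385,450),(350,440),(425,438)])-.25)/1.5,104,21)
E
```

```text
z 104 centre [454.18 283.93] rms 0.17 free [454.3  283.9   20.69] minus tcp [1.83 0.11]
```

```bash
python3 -m crank '[[0,0,0,0,-1.5,0,-1],[0,0,0,0,-2.5,0,-1],[0,0,0,0,-3,0,-1],[0,0,0,1,-2,0,-1],[0,0,0,3,0,0,-1],[0,0,0,4,0,0,-1],[0,0,0,4,0,0,-1],[0,0,0,4,0,0,-1],[0,0,0,4,0,0,-1],[0,0,0,4,0,0,-1]]' && python3 -m crank '[[0,0,0,4,0,0,-1],[0,0,0,4,0,0,-1],[0,0,0,4,0,0,-1],[0,0,0,4,0,0,-1],[0,0,0,4,0,0,-1],[0,0,0,4,0,0,-1],[0,0,0,4,0,0,-1],[0,0,0,3,0,0,-1],[0,0,0,0,0,0,-1],[0,0,0,0,0,0,-1]]'
python3 -c "
from h import *
need([452,-281,160],-np.pi/2)"
```

```text
clock: 6.18
eef_pos: [454.1, 42.0, 187.6]
tcp_rot: [-1.565, 0.004, -1.558]
contact_force: [-0.1, -0.8, -1.3]
opening: 0.48
clock: 7.02
eef_pos: [454.6, -289.8, 188.0]
tcp_rot: [-1.56, 0.0, -1.564]
contact_force: [-0.1, 0.5, -0.5]
opening: 0.479
at [ 454.64 -289.8   188.02] rot [-1.56  0.   -1.56] clock 7.02 F [-0.14  0.49 -0.47] op 0.48 q [-0.57  0.28  1.88  0.01  0.98  0.99]
shift cm [-0.88  2.8  -0.29] turn deg [-0.63  0.41 -0.02]
```

```bash
python3 -m crank '[[-0.3,0.2,0,-0.4,1,-0.2,-1],[-0.3,0.2,0,-0.4,1,0,-1],[0,0,0,0,1,0,-1],[0,0,0,0,1,0,-1],[0,0,0,0,0.6,0,-1],[0,0,0,0,0,0,-1],[0,0,0,0,0,0,-1],[0,0,0,0,0,0,-1],[0,0,0,0,0,0,-1],[0,0,0,0,0,0,-1]]'
python3 -c "
from h import *
need([452,-281,140],-np.pi/2)
s,im=shot('wrist','w5')
cv2.imwrite('pics/w5b.png',cv2.resize(im,None,fx=1.5,fy=1.5,interpolation=cv2.INTER_CUBIC))
u,v=map(int,proj('wrist',[512,-281,66],s)[0]);print(u,v)
cv2.imwrite('pics/w5c.png',cv2.resize(im[v-50:v+60,u-60:u+60],None,fx=5,fy=5,interpolation=cv2.INTER_CUBIC))"
```

```text
clock: 7.85
eef_pos: [451.8, -274.5, 135.5]
tcp_rot: [-1.575, 0.003, -1.565]
contact_force: [0.7, -0.1, -0.4]
opening: 0.483
at [ 451.81 -274.48  135.55] rot [-1.57  0.   -1.57] clock 7.85 F [ 0.68 -0.08 -0.41] op 0.48 q [-0.55  0.34  1.93  0.    0.88  1.02]
shift cm [ 0.65 -0.45  0.01] turn deg [ 0.24  0.31 -0.2 ]
267 121
```

View pics/w5b.png

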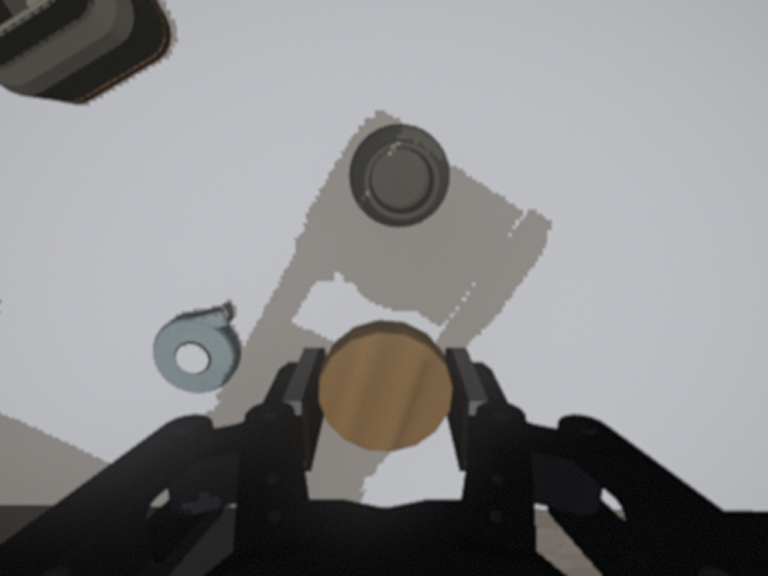

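View pics/w5c.png

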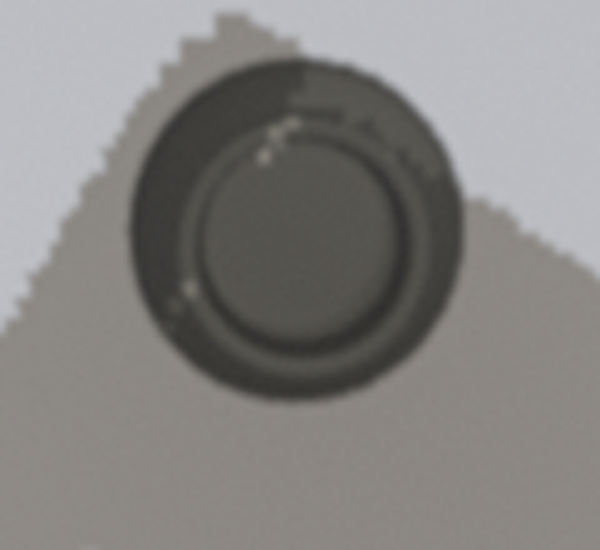

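```bash
python3 - <<'E'
from h import *
s,im=load('w5')
o=np.array([267-60,121-50])-.4
fitc(s,np.array([(198,245),(408,240),(303,133),(303,354)])/5+o,66,14)
fitc(s,np.array([(182,245),(431,240),(303,376),(300,112)])/5+o,66,17)
E
```

```text
z 66 centre [ 512.86 -280.7 ] rms 0.18 free [ 512.85 -280.7    14.11] minus tcp [61.04 -6.23]
z 66 centre [ 512.66 -281.16] rms 0.28 free [ 512.67 -281.16   16.8 ] minus tcp [60.85 -6.69]
```

```bash
python3 -m crank '[[0.1,0.1,0,0.3,0,1.2,-1],[0.1,0.1,0,0.3,0,1.8,-1],[0,0,0,0,0.3,1.8,-1],[0,0,0,0,0.9,1,-1],[0,0,0,0,0.9,0,-1],[0,0,0,0,0.9,0,-1],[0,0,0,0,0.4,0,-1],[0,0,0,0,0,0,-1],[0,0,0,0,0,0,-1],[0,0,0,0,0,0,-1]]'
python3 -c "
from h import *
need([511,-281,95],-np.pi/2)"
```

```text
clock: 8.73
eef_pos: [513.4, -281.8, 98.7]
tcp_rot: [-1.57, 0.003, -1.571]
contact_force: [0.9, 0.7, -0.8]
opening: 0.481
at [ 513.37 -281.84   98.73] rot [-1.57  0.   -1.57] clock 8.73 F [ 0.85  0.7  -0.76] op 0.48 q [-0.51  0.46  1.83  0.    0.85  1.06]
shift cm [-0.08  0.37 -0.24] turn deg [-0.04 -0.01 -0.16]
```

```bash
python3 -m crank '[[0,0,0,-0.1,0.3,-0.25,-1],[0,0,0,0,0.3,0,-1],[0,0,0,0,0.3,0,-1],[0,0,0,0,0.3,0,-1],[0,0,0,0,0,0,-1],[0,0,0,0,0,0,-1],[0,0,0,0,0,0,-1],[0,0,0,0,0,0,-1],[0,0,0,0,0,0,-1],[0,0,0,0,0,0,-1]]'
python3 -c "
from h import *
need([511,-281,67.1],-np.pi/2)"
```

```text
clock: 9.57
eef_pos: [510.2, -281.2, 86.9]
tcp_rot: [-1.569, 0.002, -1.572]
contact_force: [-0.2, -0.5, -0.6]
opening: 0.48
at [ 510.19 -281.17   86.93] rot [-1.57  0.   -1.57] clock 9.57 F [-0.15 -0.51 -0.57] op 0.48 q [-0.51  0.48  1.84  0.    0.82  1.06]
shift cm [-0.01  1.98  0.08] turn deg [-0.12 -0.06 -0.11]
```

Alignment is within 1 mm. I insert to just above the seat.

```bash
python3 -m crank '[[0,0,0,0,0.3,0.08,-1],[0,0,0,0,0.3,0,-1],[0,0,0,0,0.3,0,-1],[0,0,0,0,0.3,0,-1],[0,0,0,0,0.3,0,-1],[0,0,0,0,0.3,0,-1],[0,0,0,0,0.15,0,-1],[0,0,0,0,0,0,-1],[0,0,0,0,0,0,-1],[0,0,0,0,0,0,-1]]'
python3 -c "
from h import *
need([511,-281,67.1],-np.pi/2)
s,im=shot('wrist','w6')
cv2.imwrite('pics/w6b.png',cv2.resize(im,None,fx=1.5,fy=1.5,interpolation=cv2.INTER_CUBIC))"
```

```text
clock: 10.4
eef_pos: [512.1, -281.6, 67.1]
tcp_rot: [-1.567, 0.001, -1.572]
contact_force: [-0.4, -0.3, 1.6]
opening: 0.478
at [ 512.11 -281.6    67.12] rot [-1.57  0.   -1.57] clock 10.40 F [-0.41 -0.31  1.55] op 0.48 q [-0.51  0.51  1.85  0.    0.78  1.06]
shift cm [-0.06  0.   -0.11] turn deg [-0.22 -0.06 -0.06]
```

View pics/w6b.png

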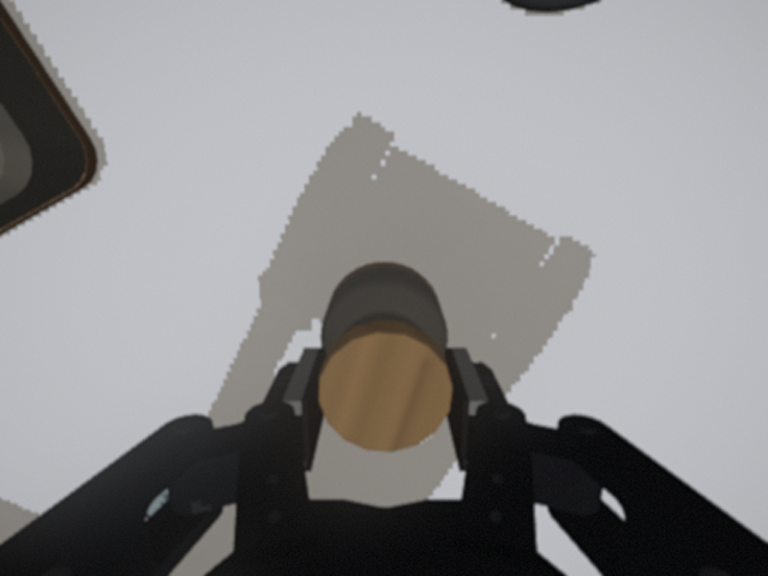

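```bash
python3 -m crank '[[0,0,0,0,0,0,0.2],[0,0,0,0,0,0,0.6],[0,0,0,0,0,0,0.6],[0,0,0,0,0,0,0.6],[0,0,0,0,0,0,0.6],[0,0,0,0,-0.5,0,0.6],[0,0,0,0,-1,0,0.6],[0,0,0,0,-2,0,0.6],[0,0,0,0,-3,-2,0.8],[0,0,0,0,-2,-2,1]]'
python3 -c "
from h import *
need([452,284,200],-np.pi/2)
s,im=shot('wrist','w7')
s,im2=shot('side','s7')
cv2.imwrite('pics/w7b.png',np.hstack([im[:230],cv2.resize(im2[130:180,290:340],(230,230),interpolation=cv2.INTER_CUBIC)]))"
```

```text
clock: 11.28
eef_pos: [471.3, -280.4, 152.0]
tcp_rot: [-1.573, 0.005, -1.57]
contact_force: [-0.6, -0.5, 1.6]
opening: 0.998
at [ 471.31 -280.43  151.99] rot [-1.57  0.   -1.57] clock 11.28 F [-0.55 -0.47  1.56] op 1.00 q [-0.54  0.34  1.88  0.    0.93  1.03]
shift cm [-56.47  -4.54  -1.9 ] turn deg [ 0.11  0.04 -0.26]
```

View pics/w7b.png

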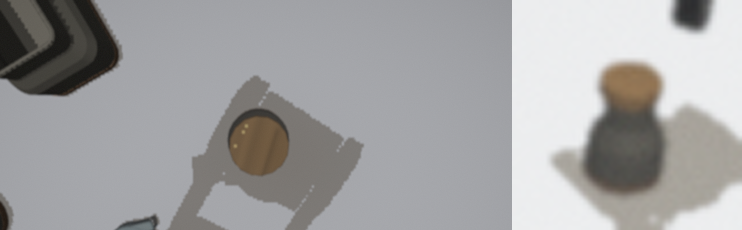

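```bash
python3 -m crank '[[0,0,0,-3,0,-0.4,1],[0,0,0,-4,0,-0.4,1],[0,0,0,-4,0,-0.4,1],[0,0,0,-4,0,-0.4,1],[0,0,0,-4,0,-0.3,1],[0,0,0,-4,0,0,1],[0,0,0,-4,0,0,1],[0,0,0,-4,0,0,1],[0,0,0,-4,0,0,1],[0,0,0,-4,0,0,1]]' >/dev/null && python3 -m crank '[[0,0,0,-4,0,0,1],[0,0,0,-4,0,0,1],[0,0,0,-4,0,0,1],[0,0,0,-3,0,0,1],[0,0,0,-1.2,0,0,1],[0,0,0,0,1,0,1],[0,0,0,0,1,0,1],[0,0,0,0,0.5,0,1],[0,0,0,0,0,0,1],[0,0,0,0,0,0,1]]'
python3 -c "
from h import *
need([453,284,120],-np.pi/2)"
```

```text
clock: 13.05
eef_pos: [459.4, 290.9, 127.7]
tcp_rot: [-1.555, -0.0, -1.58]
contact_force: [0.4, -0.6, 0.2]
opening: 1.002
at [459.35 290.94 127.74] rot [-1.56 -0.   -1.58] clock 13.05 F [ 0.42 -0.59  0.22] op 1.00 q [ 0.57  0.36  1.92 -0.01  0.85  2.15]
shift cm [ 0.7   0.76 -0.64] turn deg [-0.9  -0.5   0.02]
```

```bash
python3 -m crank '[[-0.3,-0.2,0,0.3,0.2,-0.2,1],[-0.3,-0.2,0,0.3,0.4,-0.2,1],[-0.3,-0.1,0,0.1,0.4,-0.2,1],[0,0,0,0,0.4,0,1],[0,0,0,0,0.4,0,1],[0,0,0,0,0,0,1],[0,0,0,0,0,0,1],[0,0,0,0,0,0,1],[0,0,0,0,0,0,1],[0,0,0,0,0,0,1]]'
python3 -c "
from h import *
need([453,284,67],-np.pi/2)
s,im=shot('wrist','w8')
cv2.imwrite('pics/w8b.png',cv2.resize(im,None,fx=1.5,fy=1.5,interpolation=cv2.INTER_CUBIC))"
```

```text
clock: 13.88
eef_pos: [453.4, 279.5, 108.3]
tcp_rot: [-1.573, -0.001, -1.575]
contact_force: [-0.2, -0.4, 0.7]
opening: 1.001
at [453.41 279.48 108.25] rot [-1.57 -0.   -1.57] clock 13.88 F [-0.17 -0.45  0.72] op 1.00 q [0.55 0.38 1.94 0.   0.82 2.12]
shift cm [-0.46  4.12 -0.04] turn deg [ 0.11 -0.24  0.04]
```

View pics/w8b.png

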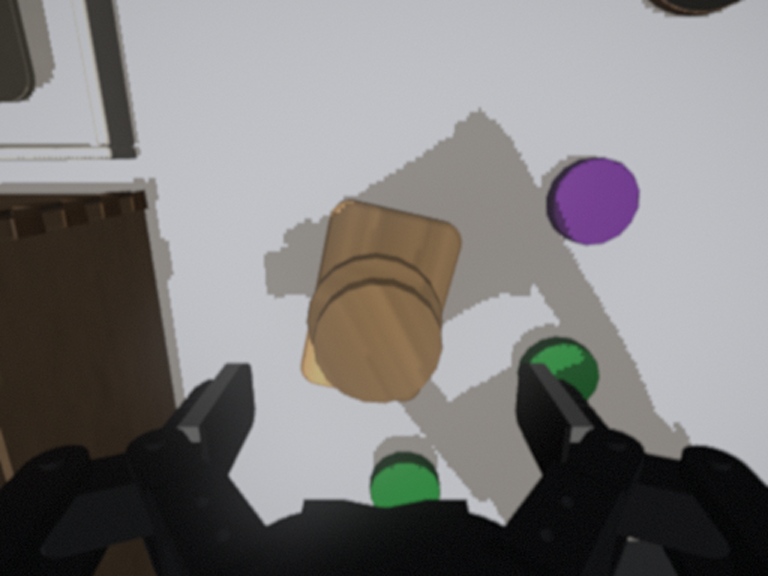

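```bash
python3 -m crank '[[0,-0.2,0,-0.3,0.5,0,1],[0,0,0,-0.1,0.6,0,1],[0,0,0,0,0.6,0,1],[0,0,0,0,0.6,0,1],[0,0,0,0,0.6,0,1],[0,0,0,0,0.5,0,1],[0,0,0,0,0.3,0,1],[0,0,0,0,0,0,1],[0,0,0,0,0,0,1],[0,0,0,0,0,0,1]]'
python3 -c "
from h import *
need([453,284,67],-np.pi/2)"
```

```text
clock: 14.77
eef_pos: [452.9, 283.9, 66.3]
tcp_rot: [-1.574, -0.001, -1.571]
contact_force: [-0.6, 0.2, 1.3]
opening: 0.998
at [452.87 283.95  66.33] rot [-1.57 -0.   -1.57] clock 14.77 F [-0.6   0.21  1.33] op 1.00 q [0.56 0.45 1.96 0.   0.74 2.13]
shift cm [-0.   -0.07  0.01] turn deg [0.17 0.01 0.08]
```

Close and look.

```bash
python3 -m crank '[[0,0,0,0,0,0,0.5],[0,0,0,0,-0.05,0,0.2],[0,0,0,0,0,0,-0.2],[0,0,0,0,0,0,-1],[0,0,0,0,0,0,-1],[0,0,0,0,0,0,-1],[0,0,0,0,0,0,-1],[0,0,0,0,0,0,-1],[0,0,0,0,0,0,-1],[0,0,0,0,0,0,-1]]' 25
python3 -c "
from h import *
need([453,284,67],-np.pi/2)
s,im=shot('wrist','w9')
cv2.imwrite('pics/w9b.png',cv2.resize(im[130:],None,fx=1.5,fy=1.5,interpolation=cv2.INTER_CUBIC))"
```

```text
clock: 15.6
eef_pos: [453.6, 284.3, 68.2]
tcp_rot: [-1.572, -0.0, -1.571]
contact_force: [-1.2, -0.3, -0.1]
opening: 0.596
at [453.64 284.33  68.2 ] rot [-1.57 -0.   -1.57] clock 15.60 F [-1.23 -0.34 -0.11] op 0.60 q [0.56 0.45 1.96 0.   0.74 2.13]
shift cm [ 0.03  0.12 -0.06] turn deg [0.05 0.   0.01]
```

View pics/w9b.png

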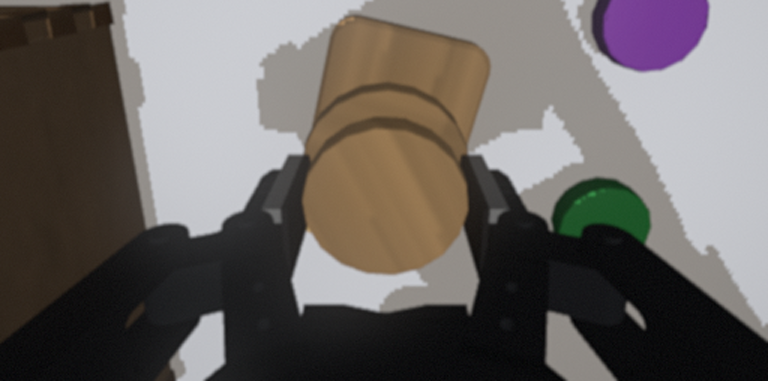

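```bash
python3 - <<'E'
from h import *
s,im=load('w9')
p=np.array([(303,195),(318,163),(350,138),(386,129),(420,135),(452,160),(468,198),(388,273),(340,260),(435,258)],float)
fitc(s,p/1.5+np.array([0,130])-.17,78,26)
fitc(s,p/1.5+np.array([0,130])-.17,79,26)
E
```

```text
z 78 centre [452.13 284.33] rms 0.32 free [452.35 284.28  25.41] minus tcp [-1.51  0.  ]
z 79 centre [452.59 284.34] rms 0.38 free [452.95 284.28  25.21] minus tcp [-1.05  0.01]
```

```bash
python3 -m crank '[[0,0,0,0,-1.5,0,-1],[0,0,0,0,-2.5,0,-1],[0,0,0,0,-3,0,-1],[0,0,0,2,-1.2,-0.5,-1],[0,0,0,3.8,0,-1,-1],[0,0,0,3.9,0,-1.1,-1],[0,0,0,3.9,0,-1.1,-1],[0,0,0,3.9,0,-1.1,-1],[0,0,0,3.9,0,-1.1,-1],[0,0,0,3.9,0,-1.1,-1]]' >/dev/null&& python3 -m crank '[[0,0,0,2,0,-0.6,-1],[0,0,0,0.6,0,-0.2,-1],[0,0,0,0,0,0,-1],[0,0,0,0,0,0,-1],[0,0,0,0,0,0,-1],[0,0,0,0,0,0,-1],[0,0,0,0,0,0,-1],[0,0,0,0,0,0,-1],[0,0,0,0,0,0,-1],[0,0,0,0,0,0,-1]]'
python3 -c "
from h import *
need([376,2,150],-np.pi/2)
s,im=shot('wrist','w10')
u,v=map(int,proj('wrist',[436.4,2,80],s)[0]);print(u,v)
cv2.imwrite('pics/w10b.png',im)
cv2.imwrite('pics/w10c.png',cv2.resize(im[v-60:v+60,u-60:u+60],None,fx=5,fy=5,interpolation=cv2.INTER_CUBIC))"
```

```text
clock: 17.32
eef_pos: [375.8, 1.7, 154.4]
tcp_rot: [-1.564, 0.002, -1.562]
contact_force: [-0.4, -0.3, -0.5]
opening: 0.6
at [375.83   1.71 154.38] rot [-1.56  0.   -1.56] clock 17.32 F [-0.35 -0.25 -0.53] op 0.60 q [-0.    0.08  2.22  0.    0.83  1.56]
shift cm [-0.03  0.44  0.01] turn deg [-0.36  0.5  -0.12]
257 121
```

View pics/w10b.png

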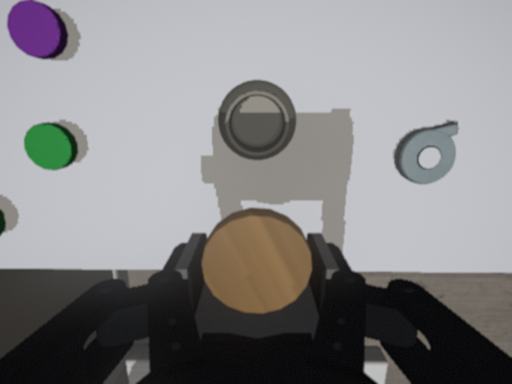

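View pics/w10c.png

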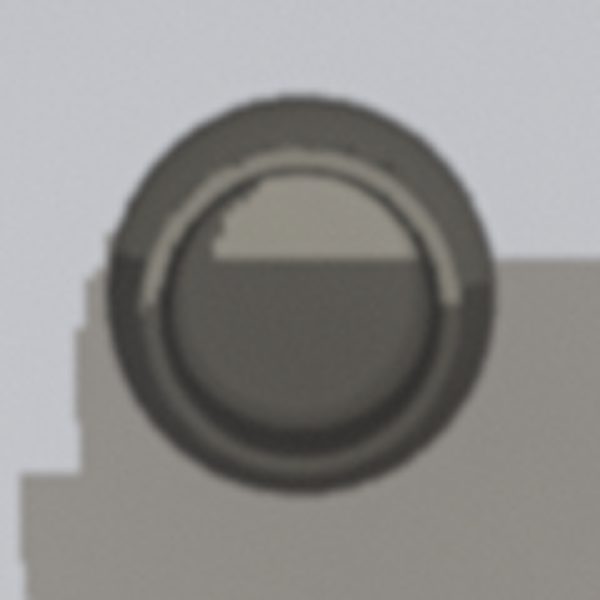

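```bash
python3 - <<'E'
from h import *
s,im=load('w10')
o=np.array([257-60,121-60])-.4
fitc(s,np.array([(163,305),(440,305),(302,168),(302,455)])/5+o,80,19)
fitc(s,np.array([(140,305),(463,305),(302,146),(302,478)])/5+o,80,22)
E
```

```text
z 80 centre [434.71   2.4 ] rms 0.11 free [434.7    2.4   19.06] minus tcp [58.88  0.69]
z 80 centre [434.48   2.4 ] rms 0.04 free [434.47   2.4   22.15] minus tcp [58.65  0.69]
```

```bash
python3 -m crank '[[-0.2,0.2,0,-0.1,0,1.2,-1],[-0.2,0.2,0,0,0,1.8,-1],[0,0,0,0,0.3,1.8,-1],[0,0,0,0,0.8,1,-1],[0,0,0,0,0.8,0,-1],[0,0,0,0,0.8,0,-1],[0,0,0,0,0.8,0,-1],[0,0,0,0,0.5,0,-1],[0,0,0,0,0,0,-1],[0,0,0,0,0,0,-1]]'
python3 -m crank '[[0,0,0,0,0.2,0,-1],[0,0,0,0,0.2,0,-1],[0,0,0,0,0,0,-1],[0,0,0,0,0,0,-1],[0,0,0,0,0,0,-1],[0,0,0,0,0,0,-1],[0,0,0,0,0,0,-1],[0,0,0,0,0,0,-1],[0,0,0,0,0,0,-1],[0,0,0,0,0,0,-1]]'
python3 -c "
from h import *
need([436,2.4,82.2],-np.pi/2)"
```

```text
clock: 18.2
eef_pos: [438.4, 3.8, 110.7]
tcp_rot: [-1.573, 0.002, -1.57]
contact_force: [-0.3, 0.2, -0.6]
opening: 0.597
clock: 19.03
eef_pos: [438.3, 3.8, 107.9]
tcp_rot: [-1.57, 0.002, -1.571]
contact_force: [0.2, 0.2, 0.6]
opening: 0.596
at [438.35   3.8  107.87] rot [-1.57  0.   -1.57] clock 19.03 F [0.19 0.17 0.56] op 0.60 q [0.   0.26 2.14 0.   0.74 1.57]
shift cm [ 0.14  2.57 -0.24] turn deg [-0.02  0.02 -0.12]
```

```bash
python3 -m crank '[[0,0,0,0.15,0,-0.25,-1],[0,0,0,0,0.2,0,-1],[0,0,0,0,0.3,0,-1],[0,0,0,0,0.3,0,-1],[0,0,0,0,0.2,0,-1],[0,0,0,0,0,0,-1],[0,0,0,0,0,0,-1],[0,0,0,0,0,0,-1],[0,0,0,0,0,0,-1],[0,0,0,0,0,0,-1]]'
python3 -c "
from h import *
need([436,2.4,82.2],-np.pi/2)"
```

```text
clock: 19.87
eef_pos: [435.3, 2.1, 96.4]
tcp_rot: [-1.571, 0.002, -1.57]
contact_force: [0.1, -0.5, -0.4]
opening: 0.595
at [435.3    2.14  96.37] rot [-1.57  0.   -1.57] clock 19.87 F [ 0.09 -0.55 -0.39] op 0.60 q [-0.    0.28  2.15  0.    0.71  1.57]
shift cm [-0.02  1.42  0.07] turn deg [ 0.03  0.02 -0.12]
```

```bash
python3 -m crank '[[0,0,0,0,0.2,0.06,-1],[0,0,0,0,0.3,0,-1],[0,0,0,0,0.3,0,-1],[0,0,0,0,0.3,0,-1],[0,0,0,0,0.25,0,-1],[0,0,0,0,0.05,0,-1],[0,0,0,0,0,0,-1],[0,0,0,0,0,0,-1],[0,0,0,0,0,0,-1],[0,0,0,0,0,0,-1]]'
python3 -c "
from h import *
need([436,2.4,82.2],-np.pi/2)"
```

```text
clock: 20.7
eef_pos: [436.5, 2.2, 81.7]
tcp_rot: [-1.571, 0.002, -1.57]
contact_force: [-0.5, -0.5, 2.5]
opening: 0.602
at [436.49   2.18  81.66] rot [-1.57  0.   -1.57] clock 20.70 F [-0.54 -0.5   2.48] op 0.60 q [-0.    0.31  2.16  0.    0.68  1.57]
shift cm [-0.02 -0.05 -0.05] turn deg [-0.    0.02 -0.12]
```

```bash
python3 -m crank '[[0,0,0,0,0,0,0.4],[0,0,0,0,0,0,0.8],[0,0,0,0,0,0,0.8],[0,0,0,0,0,0,0.8],[0,0,0,0,0,0,0.8],[0,0,0,0,-0.5,0,0.8],[0,0,0,0,-1,0,0.8],[0,0,0,0,-2,0,0.8],[0,0,0,0,-2.5,-1.5,1],[0,0,0,0,-1,-1.5,1]]'
python3 -c "
from h import *
need([453,284,150],-np.pi/2)
s,im=shot('wrist','w11')
s,im2=shot('side','s11')
cv2.imwrite('pics/w11b.png',np.hstack([im[:230],cv2.resize(im2[195:255,270:330],(230,230),interpolation=cv2.INTER_CUBIC)]))"
```

```text
clock: 21.53
eef_pos: [406.3, 2.0, 152.6]
tcp_rot: [-1.575, 0.002, -1.57]
contact_force: [-0.1, 0.9, 0.7]
opening: 0.995
at [406.32   2.03 152.57] rot [-1.58  0.   -1.57] clock 21.53 F [-0.08  0.85  0.67] op 1.00 q [-0.    0.14  2.16  0.    0.85  1.57]
shift cm [-28.19   0.3    4.68] turn deg [ 0.26  0.02 -0.12]
```

View pics/w11b.png

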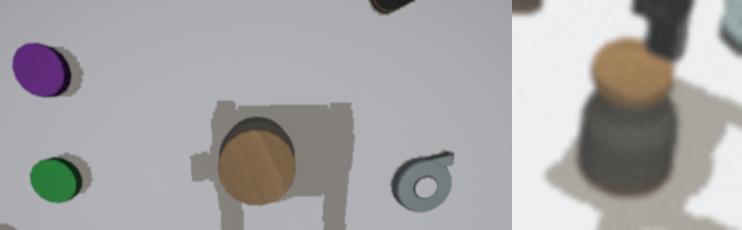

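```bash
python3 -m crank '[[0,0,0,-3,0,0.4,1],[0,0,0,-3.8,0,0.7,1],[0,0,0,-3.8,0,0.7,1],[0,0,0,-3.8,0,0.7,1],[0,0,0,-3.8,0,0.7,1],[0,0,0,-3.8,0,0.6,1],[0,0,0,-3,0.5,0.3,1],[0,0,0,-2,1,0.2,1],[0,0,0,-0.5,1,0,1],[0,0,0,0,1,0,1]]' >/dev/null && python3 -m crank '[[0,0,0,0,1,0,1],[0,0,0,0,0,0,1],[0,0,0,0,0,0,1],[0,0,0,0,0,0,1],[0,0,0,0,0,0,1],[0,0,0,0,0,0,1],[0,0,0,0,0,0,1],[0,0,0,0,0,0,1],[0,0,0,0,0,0,1],[0,0,0,0,0,0,1]]'
python3 -c "
from h import *
need([452.5,284.5,42],-np.pi/2)
s,im=shot('wrist','w12')
cv2.imwrite('pics/w12b.png',cv2.resize(im,None,fx=1.5,fy=1.5,interpolation=cv2.INTER_CUBIC))"
```

```text
clock: 23.3
eef_pos: [455.3, 286.0, 100.5]
tcp_rot: [-1.57, 0.002, -1.58]
contact_force: [0.0, 0.4, -0.8]
opening: 0.998
at [455.27 286.01 100.52] rot [-1.57  0.   -1.58] clock 23.30 F [ 0.04  0.39 -0.77] op 1.00 q [0.56 0.4  1.94 0.   0.8  2.14]
shift cm [ 0.16  5.85 -0.28] turn deg [-0.06 -0.55 -0.11]
```

View pics/w12b.png

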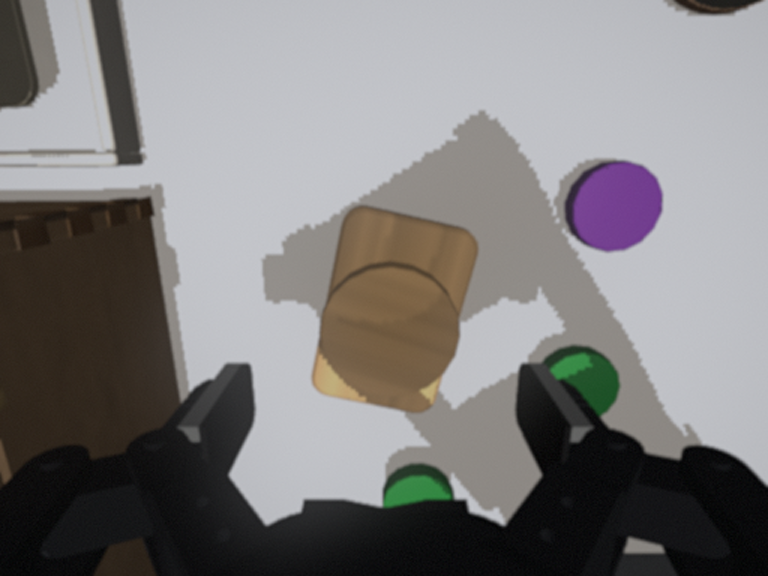

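```bash
python3 -m crank '[[0,-0.4,0,0.15,0.4,-0.25,1],[0,-0.1,0,0,0.9,0,1],[0,0,0,0,1,0,1],[0,0,0,0,1,0,1],[0,0,0,0,0.9,0,1],[0,0,0,0,0.6,0,1],[0,0,0,0,0.4,0,1],[0,0,0,0,0.2,0,1],[0,0,0,0,0,0,1],[0,0,0,0,0,0,1]]'
python3 -c "
from h import *
need([452.5,284.5,42],-np.pi/2)"
```

```text
clock: 24.18
eef_pos: [451.3, 284.2, 38.7]
tcp_rot: [-1.573, 0.0, -1.57]
contact_force: [0.2, 0.4, -0.6]
opening: 1.0
at [451.3  284.15  38.74] rot [-1.57  0.   -1.57] clock 24.18 F [ 0.2   0.44 -0.6 ] op 1.00 q [0.56 0.5  1.97 0.   0.68 2.13]
shift cm [-0.03 -0.33  0.12] turn deg [ 0.1   0.05 -0.01]
```

```bash
python3 -m crank '[[0,0,0,0,-0.3,0.1,0.9],[0,0,0,0,0,0,0.8],[0,0,0,0,0,0,0.3],[0,0,0,0,0,0,-1],[0,0,0,0,0,0,-1],[0,0,0,0,0,0,-1],[0,0,0,0,0,0,-1],[0,0,0,0,0,0,-1],[0,0,0,0,0,0,-1],[0,0,0,0,0,0,-1]]' 25
python3 -c "
from h import *
need([452.5,284.5,42],-np.pi/2)
s,im=shot('wrist','w13')
cv2.imwrite('pics/w13b.png',cv2.resize(im[130:],None,fx=1.5,fy=1.5,interpolation=cv2.INTER_CUBIC))"
```

```text
clock: 25.02
eef_pos: [453.6, 284.9, 44.1]
tcp_rot: [-1.57, 0.002, -1.57]
contact_force: [-0.1, 0.4, -0.6]
opening: 0.713
at [453.61 284.87  44.08] rot [-1.57  0.   -1.57] clock 25.02 F [-0.09  0.37 -0.63] op 0.71 q [0.56 0.49 1.97 0.   0.68 2.13]
shift cm [ 0.04  0.21 -0.11] turn deg [-0.07  0.04 -0.12]
```

View pics/w13b.png

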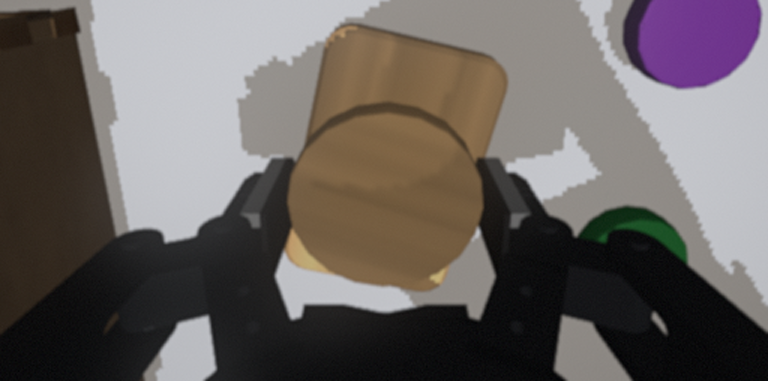

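```bash
python3 - <<'E'
from h import *
s,im=load('w13')
p=np.array([(288,198),(305,155),(340,124),(386,114),(430,123),(468,158),(483,198),(386,286),(330,268),(445,266)],float)
fitc(s,p/1.5+np.array([0,130])-.17,52,31)
# oblong lid from w12
s,im=load('w12')
c=np.array([(350,206),(479,236),(435,412),(312,390)],float)/1.5
P=cast('wrist',c,26,s);print(P,P.mean(0))
E
```

```text
z 52 centre [451.05 284.94] rms 0.35 free [451.21 284.92  30.56] minus tcp [-2.57  0.07]
[[504.64 302.    26.  ]
 [490.15 241.76  26.  ]
 [395.97 260.23  26.  ]
 [409.56 324.82  26.  ]] [450.08 282.21  26.  ]
```

```bash
python3 -m crank '[[0,0,0,0,-1.5,0,-1],[0,0,0,0,-2.5,0,-1],[0,0,0,0,-3.5,0,-1],[0,0,0,1,-3,0.7,-1],[0,0,0,2.8,-2,2,-1],[0,0,0,3.1,0,2.2,-1],[0,0,0,3.1,0,2.2,-1],[0,0,0,2.8,0,2,-1],[0,0,0,1.5,0,1,-1],[0,0,0,0.6,0,0.4,-1]]' >/dev/null && python3 -m crank '[[0,0,0,0,0,0,-1],[0,0,0,0,0,0,-1],[0,0,0,0,0,0,-1],[0,0,0,0,0,0,-1],[0,0,0,0,0,0,-1],[0,0,0,0,0,0,-1],[0,0,0,0,0,0,-1],[0,0,0,0,0,0,-1],[0,0,0,0,0,0,-1],[0,0,0,0,0,0,-1]]'
python3 -c "
from h import *
need([558,134,170],-np.pi/2)
s,im=shot('wrist','w14')
u,v=map(int,proj('wrist',[618.5,134,92],s)[0]);print(u,v)
cv2.imwrite('pics/w14b.png',im)
cv2.imwrite('pics/w14c.png',cv2.resize(im[v-75:v+75,u-75:u+75],None,fx=4,fy=4,interpolation=cv2.INTER_CUBIC))"
```

```text
clock: 26.73
eef_pos: [558.2, 135.0, 174.2]
tcp_rot: [-1.572, 0.0, -1.561]
contact_force: [-0.2, -0.0, -0.9]
opening: 0.713
at [558.22 134.97 174.17] rot [-1.57  0.   -1.56] clock 26.73 F [-0.22 -0.02 -0.93] op 0.71 q [0.23 0.35 1.81 0.   0.99 1.79]
shift cm [ 0.1   0.42 -0.02] turn deg [ 0.08  0.56 -0.02]
259 120
```

View pics/w14b.png

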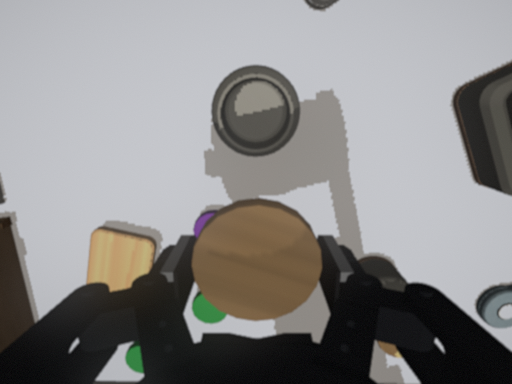

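View pics/w14c.png

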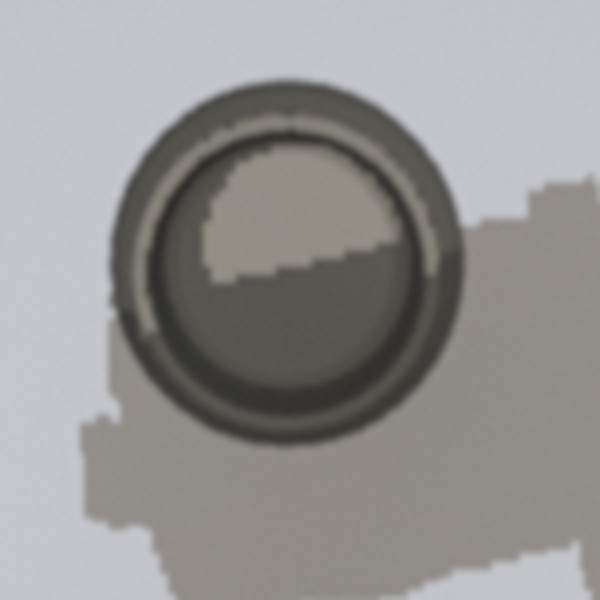

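```bash
python3 - <<'E'
from h import *
s,im=load('w14')
o=np.array([259-75,120-75])-.375
fitc(s,np.array([(149,270),(423,270),(286,130),(286,416)])/4+o,92,24)
fitc(s,np.array([(132,270),(440,270),(286,113),(286,432)])/4+o,92,27)
E
```

```text
z 92 centre [622.55 136.9 ] rms 0.13 free [622.54 136.9   24.15] minus tcp [64.33  1.93]
z 92 centre [622.43 136.89] rms 0.04 free [622.43 136.89  27.04] minus tcp [64.22  1.93]
```

```bash
python3 -m crank '[[0,0.3,0,-0.1,0,1.3,-1],[0,0.2,0,-0.1,0,2,-1],[0,0,0,0,0.3,2,-1],[0,0,0,0,0.8,1.2,-1],[0,0,0,0,0.8,0,-1],[0,0,0,0,0.8,0,-1],[0,0,0,0,0.8,0,-1],[0,0,0,0,0.6,0,-1],[0,0,0,0,0.3,0,-1],[0,0,0,0,0,0,-1]]'
python3 -m crank '[[0,0,0,0,0.3,0,-1],[0,0,0,0,0,0,-1],[0,0,0,0,0,0,-1],[0,0,0,0,0,0,-1],[0,0,0,0,0,0,-1],[0,0,0,0,0,0,-1],[0,0,0,0,0,0,-1],[0,0,0,0,0,0,-1],[0,0,0,0,0,0,-1],[0,0,0,0,0,0,-1]]'
python3 -c "
from h import *
need([625.1,136.8,96.1],-np.pi/2)"
```

```text
clock: 27.62
eef_pos: [622.2, 136.6, 126.3]
tcp_rot: [-1.575, -0.0, -1.571]
contact_force: [0.1, -0.8, -1.0]
opening: 0.714
clock: 28.45
eef_pos: [622.2, 137.0, 124.9]
tcp_rot: [-1.573, 0.0, -1.57]
contact_force: [0.2, -0.0, -0.8]
opening: 0.715
at [622.19 136.98 124.87] rot [-1.57  0.   -1.57] clock 28.45 F [ 0.22 -0.04 -0.84] op 0.72 q [0.21 0.5  1.7  0.   0.95 1.78]
shift cm [0.02 2.88 0.3 ] turn deg [ 0.12  0.04 -0.02]
```

```bash
python3 -m crank '[[0,0,0,0,0.1,0.3,-1],[0,0,0,0,0.3,0,-1],[0,0,0,0,0.3,0,-1],[0,0,0,0,0.3,0,-1],[0,0,0,0,0.2,0,-1],[0,0,0,0,0,0,-1],[0,0,0,0,0,0,-1],[0,0,0,0,0,0,-1],[0,0,0,0,0,0,-1],[0,0,0,0,0,0,-1]]'
python3 -c "
from h import *
need([625.1,136.8,96.1],-np.pi/2)"
```

```text
clock: 29.28
eef_pos: [625.2, 136.9, 110.9]
tcp_rot: [-1.574, 0.0, -1.57]
contact_force: [-1.7, 0.7, -1.2]
opening: 0.712
at [625.19 136.91 110.89] rot [-1.57  0.   -1.57] clock 29.28 F [-1.72  0.71 -1.15] op 0.71 q [0.21 0.52 1.7  0.   0.93 1.78]
shift cm [ 0.01  1.48 -0.  ] turn deg [ 0.18  0.03 -0.01]
```

```bash
python3 -m crank '[[0,0,0,0,0.2,0,-1],[0,0,0,0,0.3,0,-1],[0,0,0,0,0.3,0,-1],[0,0,0,0,0.3,0,-1],[0,0,0,0,0.25,0,-1],[0,0,0,0,0.1,0,-1],[0,0,0,0,0,0,-1],[0,0,0,0,0,0,-1],[0,0,0,0,0,0,-1],[0,0,0,0,0,0,-1]]'
python3 -c "
from h import *
need([625.1,136.8,96.1],-np.pi/2)"
```

```text
clock: 30.12
eef_pos: [625.4, 137.0, 95.4]
tcp_rot: [-1.573, 0.0, -1.57]
contact_force: [-0.3, 0.2, -0.3]
opening: 0.716
at [625.43 137.    95.4 ] rot [-1.57  0.   -1.57] clock 30.12 F [-0.31  0.17 -0.26] op 0.72 q [0.21 0.54 1.71 0.   0.9  1.78]
shift cm [ 0.02 -0.07 -0.03] turn deg [ 0.14  0.04 -0.02]
```

```bash
python3 -m crank '[[0,0,0,0,0.1,0,-1],[0,0,0,0,0.1,0,-1],[0,0,0,0,0,0,-1],[0,0,0,0,0,0,-1],[0,0,0,0,0,0,-1],[0,0,0,0,0,0,-1],[0,0,0,0,0,0,-1],[0,0,0,0,0,0,-1],[0,0,0,0,0,0,-1],[0,0,0,0,0,0,-1]]'
python3 -c "
from h import *
need([625.1,136.8,96.1],-np.pi/2)"
```

```text
clock: 30.95
eef_pos: [625.8, 137.0, 95.4]
tcp_rot: [-1.572, 0.001, -1.57]
contact_force: [0.4, -0.1, 1.5]
opening: 0.713
at [625.79 137.04  95.41] rot [-1.57  0.   -1.57] clock 30.95 F [ 0.39 -0.07  1.49] op 0.71 q [0.21 0.54 1.71 0.   0.9  1.78]
shift cm [ 0.02 -0.07 -0.07] turn deg [ 0.09  0.04 -0.03]
```

```bash
python3 -m crank '[[0,0,0,0,0,0,0.6],[0,0,0,0,0,0,0.9],[0,0,0,0,0,0,0.9],[0,0,0,0,0,0,0.9],[0,0,0,0,0,0,0.9],[0,0,0,0,-0.5,0,1],[0,0,0,0,-1,0,1],[0,0,0,0,-1.5,0,1],[0,0,0,0,-1.5,-1.5,1],[0,0,0,0,-1,-3,1]]'
python3 -c "
from h import *
need([452,284,130],-np.pi/2)
s,im=shot('wrist','w15')
s,im2=shot('side','s15')
cv2.imwrite('pics/w15b.png',np.hstack([im[:230],cv2.resize(im2[200:260,175:235],(230,230),interpolation=cv2.INTER_CUBIC)]))"
```

```text
clock: 31.78
eef_pos: [583.5, 136.9, 152.6]
tcp_rot: [-1.572, 0.0, -1.571]
contact_force: [-0.8, -0.3, 0.7]
opening: 0.996
at [583.5  136.91 152.59] rot [-1.57  0.   -1.57] clock 31.78 F [-0.78 -0.29  0.72] op 1.00 q [0.23 0.41 1.77 0.   0.96 1.8 ]
shift cm [-14.71   2.28 -13.15] turn deg [ 0.04 -0.01 -0.03]
```

View pics/w15b.png

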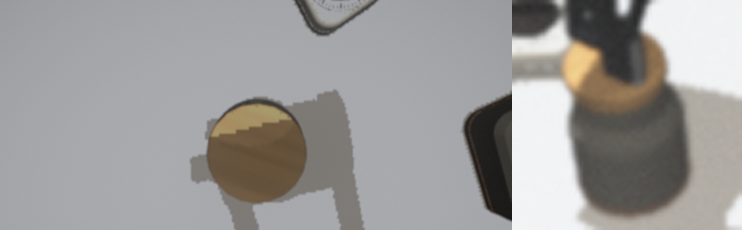

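```bash
python3 -m crank '[[0,0,0,-2,0,-2,1],[0,0,0,-2.7,0,-2.8,1],[0,0,0,-2.7,0,-2.8,1],[0,0,0,-2.7,0,-2.8,1],[0,0,0,-2.4,0.5,-2.4,1],[0,0,0,-1.5,1,-1.5,1],[0,0,0,-0.5,1,-0.5,1],[0,0,0,0,0.5,0,1],[0,0,0,0,0,0,1],[0,0,0,0,0,0,1]]'
python3 -m crank '[[0,0,0,0,0,0,1],[0,0,0,0,0,0,1],[0,0,0,0,0,0,1],[0,0,0,0,0,0,1],[0,0,0,0,0,0,1],[0,0,0,0,0,0,1],[0,0,0,0,0,0,1],[0,0,0,0,0,0,1],[0,0,0,0,0,0,1],[0,0,0,0,0,0,1]]'
python3 -c "
from h import *
need([440,284,120],-np.pi/2)
s,im=shot('wrist','w16')
cv2.imwrite('pics/w16b.png',im)
u,v=map(int,proj('wrist',[450,283,26],s)[0]);print(u,v)
cv2.imwrite('pics/w16c.png',cv2.resize(im[v-75:v+75,u-75:u+75],None,fx=4,fy=4,interpolation=cv2.INTER_CUBIC))"
```

```text
clock: 32.72
eef_pos: [432.2, 288.0, 128.9]
tcp_rot: [-1.561, 0.005, -1.572]
contact_force: [0.2, 0.2, 0.1]
opening: 1.0
clock: 33.55
eef_pos: [436.9, 285.2, 130.3]
tcp_rot: [-1.559, 0.006, -1.578]
contact_force: [0.7, -0.4, -0.5]
opening: 0.998
at [436.93 285.18 130.27] rot [-1.56  0.01 -1.58] clock 33.55 F [ 0.69 -0.43 -0.46] op 1.00 q [ 0.58  0.33  1.96 -0.    0.84  2.16]
shift cm [0.12 1.03 0.3 ] turn deg [-0.68 -0.4  -0.32]
260 178
```

View pics/w16b.png

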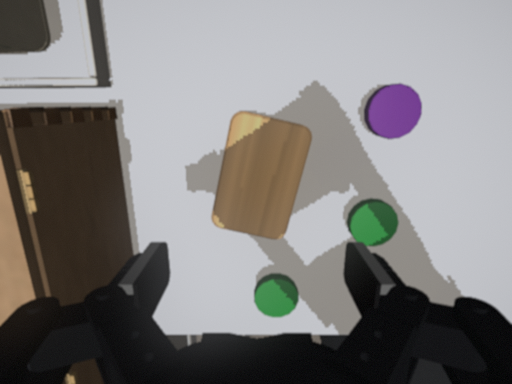

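View pics/w16c.png

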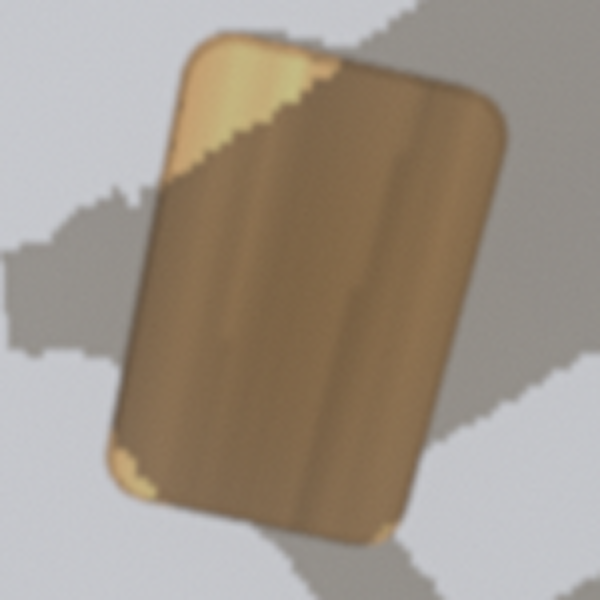

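```bash
cat >> h.py <<'E'
def rect(s,uv,z):
    P=cast('wrist',np.array(uv,float),z,s)[:,:2]
    (c,sz,a)=cv2.minAreaRect(P.astype(np.float32))
    if sz[0]<sz[1]: sz=sz[::-1];a+=90
    print('rect',np.array(c),'size',np.array(sz),'long axis deg',(a+90)%180-90,'minus tcp',np.array(c)-s['eef_pos'][:2])
    return c,a
E
python3 - <<'E'
from h import *
s,im=load('w16')
hsv=cv2.cvtColor(im,cv2.COLOR_BGR2HSV)
m=((hsv[...,0]<30)&(hsv[...,1]>70)).astype(np.uint8)
m[:, :190]=0; m[:,330:]=0; m[245:]=0;m[:90]=0
m=cv2.morphologyEx(m,cv2.MORPH_OPEN,np.ones((3,3)))
cs=max(cv2.findContours(m,0,1)[0],key=cv2.contourArea)[:,0]
print(cv2.contourArea(cs),cs.min(0),cs.max(0))
for z in (20,26): rect(s,cs,z)
E
```

```text
8935.5 [212 112] [310 238]
rect [448.97 283.55] size [101.73  66.75] long axis deg -13.500656127929688 minus tcp [12.04 -1.63]
rect [450.42 283.57] size [99.23 65.11] long axis deg -13.500679016113281 minus tcp [13.49 -1.61]
```

```bash
python3 -m crank '[[-0.4,6.5,0,0,0.5,0.7,1],[-0.3,6.5,0,0,1,0.7,1],[0,0,0,0,1,0,1],[0,0,0,0,1,0,1],[0,0,0,0,1,0,1],[0,0,0,0,0.5,0,1],[0,0,0,0,0,0,1],[0,0,0,0,0,0,1],[0,0,0,0,0,0,1],[0,0,0,0,0,0,1]]'
python3 -c "
from h import *
need([450.4,283.6,16],-1.806)"
```

```text
clock: 34.43
eef_pos: [449.1, 284.8, 76.4]
tcp_rot: [-1.574, 0.005, -1.798]
contact_force: [0.3, 0.6, -0.2]
opening: 0.999
at [449.11 284.81  76.42] rot [-1.57  0.01 -1.8 ] clock 34.43 F [ 0.28  0.57 -0.17] op 1.00 q [0.56 0.43 1.96 0.01 0.75 2.35]
shift cm [0.12 6.04 0.17] turn deg [ 0.19  0.44 -0.31]
```

```bash
python3 -m crank '[[0.1,0.4,-0.3,0.1,0.4,0.15,1],[0,0,0,0,1,0,1],[0,0,0,0,1,0,1],[0,0,0,0,1,0,1],[0,0,0,0,0.9,0,1],[0,0,0,0,0.6,0,1],[0,0,0,0,0.3,0,1],[0,0,0,0,0,0,1],[0,0,0,0,0,0,1],[0,0,0,0,0,0,1]]'
python3 -c "
from h import *
need([450.4,283.6,16],-1.806)
s,im=shot('wrist','w17')
cv2.imwrite('pics/w17b.png',im)"
```

```text
clock: 35.27
eef_pos: [450.4, 283.5, 18.6]
tcp_rot: [-1.572, -0.0, -1.805]
contact_force: [0.9, -0.5, -0.0]
opening: 1.003
at [450.41 283.45  18.59] rot [-1.57 -0.   -1.81] clock 35.27 F [ 0.94 -0.49 -0.05] op 1.00 q [0.56 0.53 1.98 0.   0.63 2.36]
shift cm [-0.01  0.26 -0.  ] turn deg [0.08 0.04 0.03]
```

View pics/w17b.png

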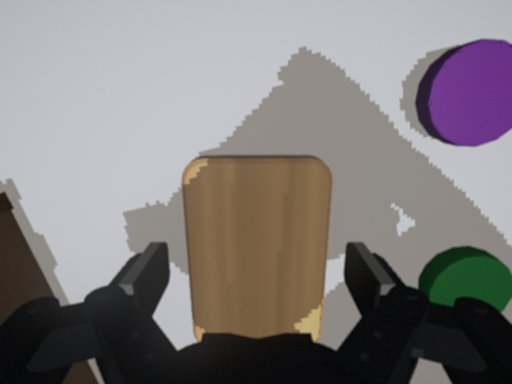

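Nicely aligned between the jaws. I close now, with more force for the longer slab.

```bash
python3 -m crank '[[0,0,0,0,0.15,0,0.9],[0,0,0,0,0,0,0.8],[0,0,0,0,0,0,0.4],[0,0,0,0,0,0,-1],[0,0,0,0,0,0,-1],[0,0,0,0,0,0,-1],[0,0,0,0,0,0,-1],[0,0,0,0,0,0,-1],[0,0,0,0,0,0,-1],[0,0,0,0,0,0,-1]]' 40
python3 -c "
from h import *
need([450.4,283.6,16],-1.806)
s,im=shot('wrist','w18')
cv2.imwrite('pics/w18b.png',im)"
```

```text
clock: 36.15
eef_pos: [451.5, 284.1, 19.0]
tcp_rot: [-1.57, 0.002, -1.805]
contact_force: [0.9, -0.1, -0.7]
opening: 0.76
at [451.54 284.14  18.98] rot [-1.57  0.   -1.81] clock 36.15 F [ 0.92 -0.05 -0.72] op 0.76 q [0.56 0.53 1.98 0.   0.63 2.36]
shift cm [ 0.08  0.3  -0.1 ] turn deg [-0.07  0.04 -0.12]
```

View pics/w18b.png

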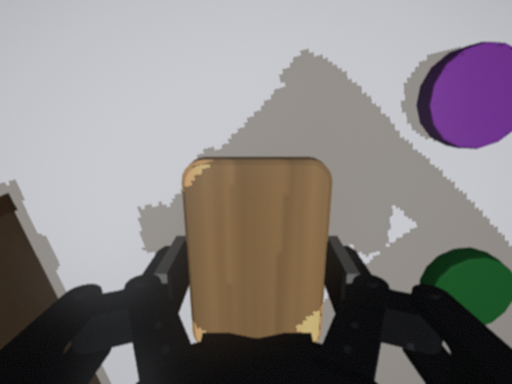

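```bash
python3 - <<'E'
from h import *
s,im=load('w18')
T=tool(s)
def tf(uv,z):
    P=cast('wrist',uv,z,s);return (P-T[:3,3])@T[:3,:3]
g=im[150:240,250:262].astype(int).mean(1).astype(int);
print([ (150+i,*g[i]) for i in range(0,16)])
g=im[215:220].astype(int).mean(0).astype(int);print([(c,*g[c]) for c in list(range(182,192))+list(range(322,334))])
print(tf([(257,158),(257,160),(186,217),(328,217),(184,190),(331,190)],26))
E
```

```text
[(150, np.int64(138), np.int64(143), np.int64(147)), (151, np.int64(138), np.int64(143), np.int64(148)), (152, np.int64(138), np.int64(143), np.int64(147)), (153, np.int64(138), np.int64(144), np.int64(148)), (154, np.int64(139), np.int64(144), np.int64(148)), (155, np.int64(133), np.int64(138), np.int64(143)), (156, np.int64(110), np.int64(116), np.int64(123)), (157, np.int64(73), np.int64(83), np.int64(93)), (158, np.int64(54), np.int64(68), np.int64(82)), (159, np.int64(59), np.int64(77), np.int64(94)), (160, np.int64(66), np.int64(89), np.int64(109)), (161, np.int64(69), np.int64(94), np.int64(115)), (162, np.int64(69), np.int64(94), np.int64(116)), (163, np.int64(69), np.int64(94), np.int64(116)), (164, np.int64(71), np.int64(97), np.int64(120)), (165, np.int64(73), np.int64(100), np.int64(124))]
[(182, np.int64(138), np.int64(143), np.int64(147)), (183, np.int64(124), np.int64(131), np.int64(137)), (184, np.int64(92), np.int64(104), np.int64(114)), (185, np.int64(66), np.int64(84), np.int64(100)), (186, np.int64(64), np.int64(84), np.int64(103)), (187, np.int64(68), np.int64(92
[... 277 characters left out ...]
p.int64(75), np.int64(106), np.int64(133)), (324, np.int64(75), np.int64(106), np.int64(132)), (325, np.int64(73), np.int64(105), np.int64(132)), (326, np.int64(72), np.int64(102), np.int64(128)), (327, np.int64(68), np.int64(97), np.int64(121)), (328, np.int64(73), np.int64(99), np.int64(121)), (329, np.int64(98), np.int64(115), np.int64(131)), (330, np.int64(126), np.int64(134), np.int64(142)), (331, np.int64(136), np.int64(141), np.int64(147)), (332, np.int64(136), np.int64(142), np.int64(147)), (333, np.int64(136), np.int64(141), np.int64(146))]
[[ -0.01  -6.96  49.57]
 [ -0.01  -6.97  48.7 ]
 [-32.36  -6.93  22.35]
 [ 32.38  -7.06  22.45]
 [-32.38  -6.91  35.19]
 [ 32.82  -7.05  35.28]]
```

```bash
python3 -m crank '[[0,0,0,0,-1.5,0,-1],[0,0,0,0,-2.5,0,-1],[0,0,0,0,-3,0,-1],[0,-3,0,0,-3,0,-1],[0,-6,0,0,-3,0,-1],[0,-6,0,0,-2.5,0,-1],[0,-6,0,0,-1,0,-1],[0,-6,0,0,0,0,-1],[0,-6,0,0,0,0,-1],[0,-6,0,0,0,0,-1]]'
python3 -c "
from h import *
need([523,-25,190],-np.pi/3)"
```

```text
clock: 37.03
eef_pos: [450.3, 283.2, 191.9]
tcp_rot: [-1.571, 0.001, -1.098]
contact_force: [-0.7, -0.3, -1.0]
opening: 0.762
at [450.3  283.23 191.88] rot [-1.57  0.   -1.1 ] clock 37.03 F [-0.71 -0.33 -0.95] op 0.76 q [0.56 0.27 1.88 0.   0.99 1.66]
shift cm [30.75  0.16 -7.58] turn deg [-0.01 -2.88 -0.04]
```

```bash
python3 -m crank '[[0,-1,0,2.5,0,-0.6,-1],[0,-1,0,3.7,0,-0.9,-1],[0,-0.9,0,3.7,0,-0.9,-1],[0,0,0,3.7,0,-1,-1],[0,0,0,3.7,0,-1,-1],[0,0,0,3.7,0,-1,-1],[0,0,0,3.7,0,-1,-1],[0,0,0,3.5,0,-0.9,-1],[0,0,0,2,0,-0.5,-1],[0,0,0,0.7,0,0,-1]]' >/dev/null
python3 -m crank '[[0,0,0,0,0,0,-1],[0,0,0,0,0,0,-1],[0,0,0,0,0,0,-1],[0,0,0,0,0,0,-1],[0,0,0,0,0,0,-1],[0,0,0,0,0,0,-1],[0,0,0,0,0,0,-1],[0,0,0,0,0,0,-1],[0,0,0,0,0,0,-1],[0,0,0,0,0,0,-1]]'
python3 -c "
from h import *
need([523,-25,190],-np.pi/3)
s,im=shot('wrist','w19')
cv2.imwrite('pics/w19b.png',cv2.resize(im,None,fx=1.5,fy=1.5,interpolation=cv2.INTER_CUBIC))"
```

```text
clock: 38.7
eef_pos: [538.8, -29.1, 191.7]
tcp_rot: [-1.567, 0.003, -1.026]
contact_force: [-1.1, -0.4, -0.7]
opening: 0.76
at [538.79 -29.1  191.72] rot [-1.57  0.   -1.03] clock 38.70 F [-1.14 -0.43 -0.75] op 0.76 q [-0.06  0.28  1.87  0.01  1.    0.96]
shift cm [-1.17  0.17 -1.14] turn deg [-0.22  1.24 -0.16]
```

View pics/w19b.png

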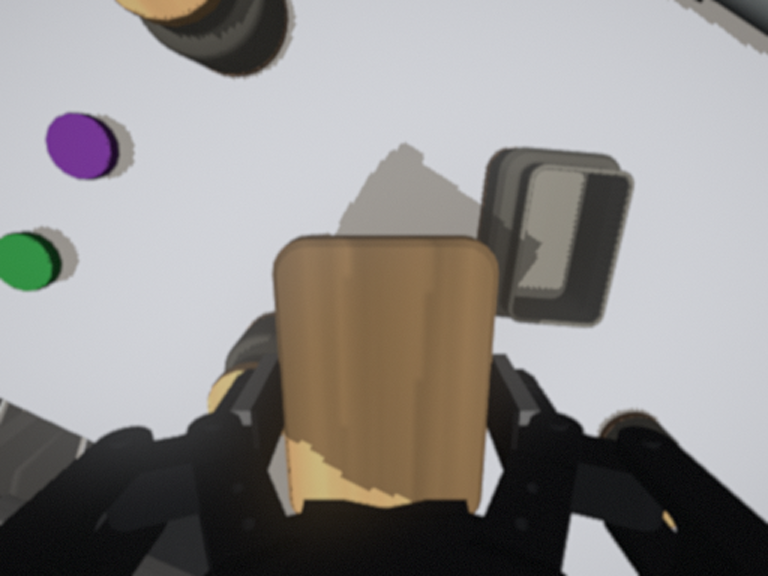

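Jar rim in clear view at big-image (520–635, 165–325). Crop it for corner measurements.

```bash
python3 -c "
from h import *
s,im=load('w19')
cv2.imwrite('pics/w19c.png',cv2.resize(im[92:225,310:430],None,fx=4.5,fy=4.5,interpolation=cv2.INTER_CUBIC))"
```

```text
(no output)
```

View pics/w19c.png

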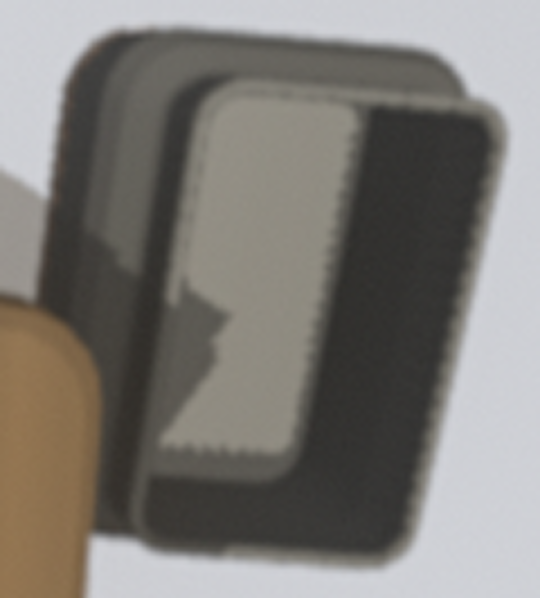

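```bash
python3 - <<'E'
from h import *
s,im=load('w19')
def L(a,b): return np.cross([*a,1.],[*b,1.])
R=L((507,150),(413,530));B=L((160,552),(380,568));T=L((230,78),(470,98));Lf=L((193,150),(133,510))
X=[]
for a,b in [(T,Lf),(T,R),(B,R),(B,Lf)]:
    p=np.cross(a,b);X.append(p[:2]/p[2])
P=cast('wrist',np.array(X)/4.5+[310,92]-np.array(.39),74,s)[:,:2]
print(P,P.mean(0))
for i in range(4):
    d=P[(i+1)%4]-P[i];print(np.hypot(*d),np.degrees(np.arctan2(d[1],d[0])))
E
```

```text
[[ 638.4   -61.74]
 [ 664.24 -113.09]
 [ 581.99 -152.99]
 [ 556.61 -103.03]] [ 610.31 -107.71]
57.482914078424564 -63.277860542004284
91.42419550982783 -154.11861292335794
56.04079887698851 116.93263360109167
91.62029158221215 26.785296130619805
```

```bash
python3 -c "
from h import *
need([611.1,-107.3,115],-1.108)"
```

```text
at [538.78 -29.15 191.68] rot [-1.57  0.   -1.03] clock 38.75 F [ 0.34  0.18 -2.18] op 0.76 q [-0.06  0.28  1.87  0.01  1.    0.96]
shift cm [10.45  7.65  2.1 ] turn deg [-0.21  4.71 -0.16]
```

```bash
python3 -m crank '[[-0.1,2.3,0,1.5,0,0.3,-1],[-0.1,2.4,0,2.4,0,0.7,-1],[0,0,0,2.4,0.3,0.7,-1],[0,0,0,2.3,1,0.6,-1],[0,0,0,1.3,1.2,0.3,-1],[0,0,0,0.4,1.2,0.1,-1],[0,0,0,0,1.2,0,-1],[0,0,0,0,1.2,0,-1],[0,0,0,0,0.8,0,-1],[0,0,0,0,0.3,0,-1]]' >/dev/null
python3 -m crank '[[0,0,0,0,0,0,-1],[0,0,0,0,0,0,-1],[0,0,0,0,0,0,-1],[0,0,0,0,0,0,-1],[0,0,0,0,0,0,-1],[0,0,0,0,0,0,-1],[0,0,0,0,0,0,-1],[0,0,0,0,0,0,-1],[0,0,0,0,0,0,-1],[0,0,0,0,0,0,-1]]'
python3 -c "
from h import *
need([611.1,-107.3,100],-1.108)
s,im=shot('wrist','w20')
cv2.imwrite('pics/w20b.png',cv2.resize(im,None,fx=1.5,fy=1.5,interpolation=cv2.INTER_CUBIC))"
```

```text
clock: 40.42
eef_pos: [615.7, -112.4, 117.2]
tcp_rot: [-1.568, -0.0, -1.12]
contact_force: [-0.7, -0.7, -0.5]
opening: 0.758
at [ 615.66 -112.44  117.18] rot [-1.57 -0.   -1.12] clock 40.42 F [-0.65 -0.71 -0.48] op 0.76 q [-0.18  0.49  1.73  0.    0.92  0.94]
shift cm [-0.66  1.72 -0.19] turn deg [-0.19 -0.71  0.01]
```

View pics/w20b.png

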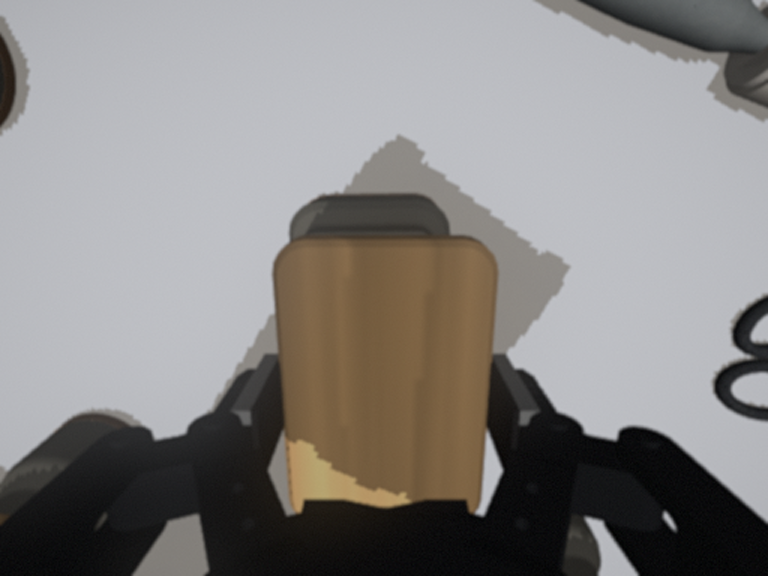

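```bash
python3 -m crank '[[-0.1,-0.4,0,-0.3,0.2,-0.1,-1],[-0.1,-0.3,0,-0.3,0.3,-0.1,-1],[0,0,0,-0.1,0.3,0,-1],[0,0,0,0,0.3,0,-1],[0,0,0,0,0.2,0,-1],[0,0,0,0,0,0,-1],[0,0,0,0,0,0,-1],[0,0,0,0,0,0,-1],[0,0,0,0,0,0,-1],[0,0,0,0,0,0,-1]]'
python3 -c "
from h import *
need([611.1,-107.3,79],-1.108)
s,im=shot('wrist','w21')
cv2.imwrite('pics/w21b.png',cv2.resize(im[80:300,150:370],None,fx=2.7,fy=2.7,interpolation=cv2.INTER_CUBIC))"
```

```text
clock: 41.3
eef_pos: [609.8, -106.4, 102.0]
tcp_rot: [-1.572, 0.001, -1.107]
contact_force: [0.0, -0.2, -0.3]
opening: 0.756
at [ 609.8  -106.39  101.99] rot [-1.57  0.   -1.11] clock 41.30 F [ 0.04 -0.2  -0.31] op 0.76 q [-0.17  0.5   1.75 -0.    0.89  0.93]
shift cm [0.14 2.3  0.08] turn deg [ 0.09  0.06 -0.03]
```

View pics/w21b.png

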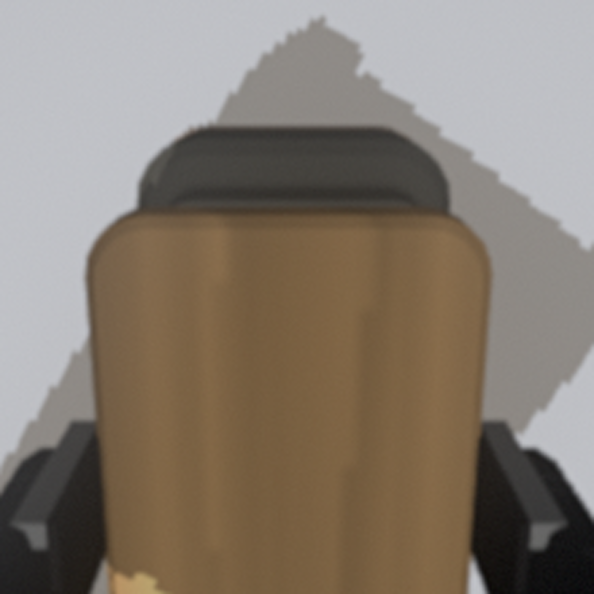

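```bash
python3 -m crank '[[0,0,0,0.13,0.1,0.08,-1],[0,0,0,0,0.2,0,-1],[0,0,0,0,0.3,0,-1],[0,0,0,0,0.2,0,-1],[0,0,0,0,0,0,-1],[0,0,0,0,0,0,-1],[0,0,0,0,0,0,-1],[0,0,0,0,0,0,-1],[0,0,0,0,0,0,-1],[0,0,0,0,0,0,-1]]'
python3 -c "
from h import *
need([611.1,-107.3,79],-1.108)"
```

```text
clock: 42.18
eef_pos: [611.4, -107.4, 93.3]
tcp_rot: [-1.572, 0.0, -1.107]
contact_force: [0.1, -1.6, -0.9]
opening: 0.76
at [ 611.39 -107.4    93.26] rot [-1.57  0.   -1.11] clock 42.18 F [ 0.11 -1.56 -0.92] op 0.76 q [-0.18  0.52  1.75 -0.    0.87  0.93]
shift cm [-0.02  1.43 -0.02] turn deg [ 0.08  0.05 -0.02]
```

```bash
python3 -m crank '[[0,0,0,0,0.2,0,-1],[0,0,0,0,0.3,0,-1],[0,0,0,0,0.3,0,-1],[0,0,0,0,0.3,0,-1],[0,0,0,0,0.2,0,-1],[0,0,0,0,0.1,0,-1],[0,0,0,0,0,0,-1],[0,0,0,0,0,0,-1],[0,0,0,0,0,0,-1],[0,0,0,0,0,0,-1]]'
python3 -c "
from h import *
need([611.1,-107.3,79],-1.108)"
```

```text
clock: 43.02
eef_pos: [611.6, -107.5, 78.5]
tcp_rot: [-1.572, 0.0, -1.107]
contact_force: [-1.2, 1.5, 1.5]
opening: 0.761
at [ 611.6  -107.45   78.53] rot [-1.57  0.   -1.11] clock 43.02 F [-1.19  1.46  1.51] op 0.76 q [-0.18  0.54  1.76 -0.    0.85  0.93]
shift cm [-0.04 -0.05 -0.04] turn deg [ 0.06  0.05 -0.01]
```

```bash
python3 -m crank '[[0,0,0,0,0.1,0,-1],[0,0,0,0,0,0,-1],[0,0,0,0,0,0,-1],[0,0,0,0,0,0,0.7],[0,0,0,0,0,0,1],[0,0,0,0,0,0,1],[0,0,0,0,0,0,1],[0,0,0,0,0,0,1],[0,0,0,0,0,0,1],[0,0,0,0,0,0,1]]'
python3 -m crank '[[0,0,0,0,-0.5,0,1],[0,0,0,0,-1,0,1],[0,0,0,0,-1.5,0,1],[0,0,0,0,-2,0,1],[0,0,0,0,-2,-1,1],[0,0,0,-1,-2,-3,1],[0,0,0,-2,-2,-3,1],[0,0,0,-2,-2,-3,1],[0,0,0,-2,-2,-3,1],[0,0,0,0,0,-2,1]]'
python3 -m crank '[[0,0,0,0,-1,-3,1],[0,0,0,0,-1,-3,1],[0,0,0,0,-1,-2,1],[0,0,0,0,0,0,1],[0,0,0,0,0,0,1],[0,0,0,0,0,0,1],[0,0,0,0,0,0,1],[0,0,0,0,0,0,1],[0,0,0,0,0,0,1],[0,0,0,0,0,0,1]]'
python3 -c "
from h import *
need([452,284,130],-np.pi/2)
s,im=shot('wrist','w22')
s,im2=shot('side','s22')
s,im3=shot('top','t22')
cv2.imwrite('pics/w22b.png',im)
cv2.imwrite('pics/s22c.png',cv2.resize(im2[130:310,150:350],(800,720))[:600])
cv2.imwrite('pics/s22c.png',cv2.resize(im2[120:270,160:350],None,fx=4,fy=4,interpolation=cv2.INTER_CUBIC))
cv2.imwrite('pics/t22c.png',cv2.resize(im3[130:310,100:380],None,fx=2.8,fy=2.8,interpolation=cv2.INTER_CUBIC))"
```

```text
clock: 43.85
eef_pos: [611.8, -107.5, 78.1]
tcp_rot: [-1.572, 0.0, -1.107]
contact_force: [-0.8, -0.2, 0.3]
opening: 1.003
clock: 44.68
eef_pos: [445.1, -111.4, 238.9]
tcp_rot: [-1.568, -0.003, -1.105]
contact_force: [1.3, -0.2, 0.4]
opening: 1.001
clock: 45.52
eef_pos: [368.6, -147.4, 276.2]
tcp_rot: [-1.561, -0.01, -1.104]
contact_force: [0.8, -0.6, -1.0]
opening: 1.002
at [ 368.6  -147.37  276.19] rot [-1.56 -0.01 -1.1 ] clock 45.52 F [ 0.78 -0.61 -1.04] op 1.00 q [-0.38 -0.06  2.05  0.    1.14  0.72]
shift cm [-34.91  14.52  26.73] turn deg [-0.66 26.75  0.44]
```

View pics/w22b.png

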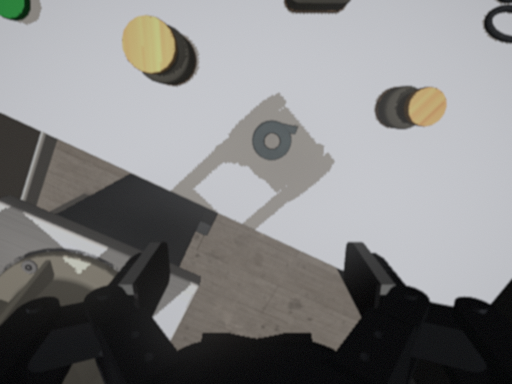

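View pics/s22c.png

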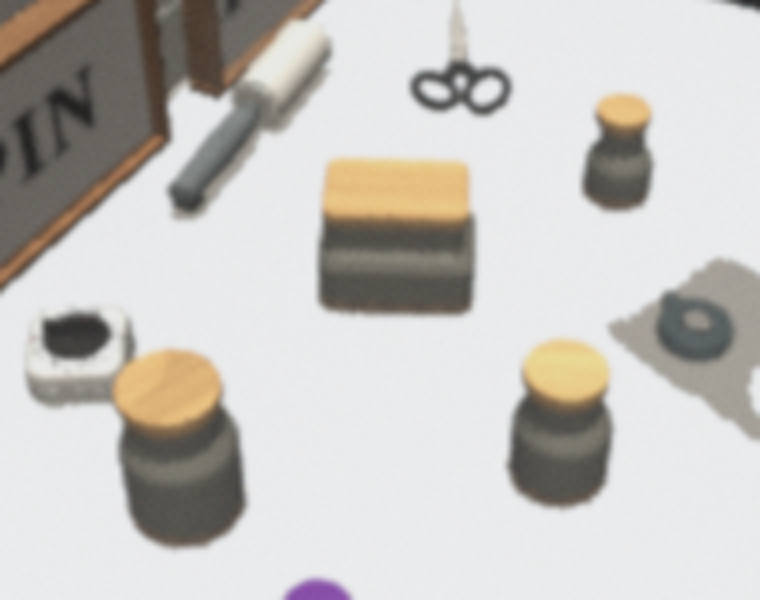

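View pics/t22c.png

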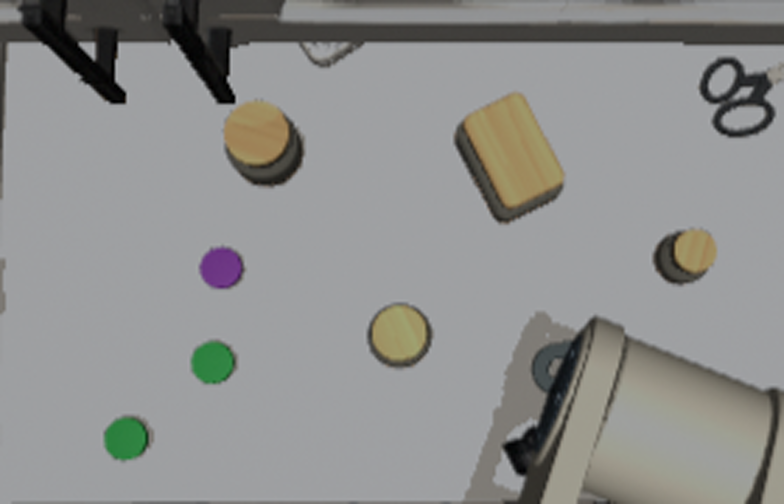

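```bash
python3 - <<'E'
from h import *
_,im=load('s22')
hsv=cv2.cvtColor(im,cv2.COLOR_BGR2HSV)
m=((hsv[...,0]>8)&(hsv[...,0]<30)&(hsv[...,1]>90)).astype(np.uint8)
m[:145]*=0
n,lab,st,ce=cv2.connectedComponentsWithStats(m)
J={'small':(512.8,-280.9,66,21),'med':(434.6,2.4,80,26),'large':(622.5,136.9,92,31),'obl':(610.3,-107.7,74,0)}
for k,(x,y,z,R) in J.items():
    a=np.linspace(0,6.28,200)
    if R: ring=np.c_[x+R*np.cos(a),y+R*np.sin(a)]
    else:
        t=np.radians(26.5);Rm=np.array([[np.cos(t),-np.sin(t)],[np.sin(t),np.cos(t)]])
        ring=np.array([(50,33),(50,-33),(-50,-33),(-50,33)])@Rm.T+[x,y]
    pts=np.vstack([np.c_[ring,np.full(len(ring),h)] for h in (z,z+12)])
    p=proj('side',pts);e=[p.min(0),p.max(0)]
    c=np.mean(e,0);i=lab[int(c[1]),int(c[0])]
    print(k,'expect',np.r_[e[0],e[1]],'seen',st[i][:2]-.5,st[i][:2]+st[i][2:4]-.5,st[i][4])
# bystanders before/after in side view
b=cv2.imread('pics/side0.png');d=cv2.absdiff(b,im).max(2)
for nm,(u0,u1,v0,v1) in {'timer':(165,193,195,221),'purple':(228,250,262,284),'g1':(263,287,283,303),'g2':(277,303,330,356)}.items():
    print(nm,d[v0:v1,u0:u1].mean(),np.percentile(d[v0:v1,u0:u1],95))
def tape(x):
    return cv2.phaseCorrelate(np.float32(b[185:215,318:350].mean(2)),np.float32(x[185:215,318:350].mean(2)))
print('tape',tape(im))
E
```

```text
small expect [307.86 142.33 322.53 153.84] seen [309.5 144.5] [321.5 152.5] 81
med expect [289.84 203.72 312.42 223.04] seen [291.5 205.5] [310.5 221.5] 248
large expect [187.83 206.21 215.73 229.52] seen [187.5 207.5] [214.5 228.5] 427
obl expect [239.09 157.99 276.69 177.39] seen [240.5 159.5] [276.5 176.5] 537
timer 6.861263736263736 56.299999999999955
purple 1.8987603305785123 4.0
g1 2.0520833333333335 5.0
g2 1.9289940828402368 4.0
tape ((0.0643305903170397, 0.6395121562828816), 0.6238068163394928)
```

```bash
python3 -c "
from h import *
s=r.sense();print(s['clock'],s['contact_force'],s['eef_pos'])
print(order.sign_off())"
```

```text
45.6667 [-0.06 -0.05 -0.14] [ 368.36 -147.46  276.22]
the job is handed in; nothing more can be done
None
```

I took the stack apart from the top (small, medium, large, oblong) and put each lid on the jar it fits. I handed the job in at 45.7 s with the gripper open and clear of everything.

**Seating:** In the last side view all four lids lie flat. Their vertical centres are within about 0.5 px of where a seated lid should appear. Each lid was set down gently, with about 1.5–2.5 N at contact.

**Jars and bystanders:** The jars look to be where they stood before, and the green and purple look-alikes match the first picture. Two bystander comparisons were unclear:
- **Timer:** its image patch changed, which I put down to the new large lid overlapping it in the side view. It looks in place.
- **Tape measure:** the before/after match showed a 0.6 px shift with low confidence. The arm's shadow lay over it at the end. The gripper came down to lid height only at the stack and the four jars, never at the tape.

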